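# Ready the coffee machine and the travel cups

### The job

Get the coffee corner ready: set the brass capsule gently into the portafilter's bowl, then bring the portafilter up into the machine's group head with its handle turned to the left, twist the handle to the front until the lugs have passed the ridges and let them drop into their locking pockets, and after that press the white start button all the way down. Also stand every travel cup upright in a hole of its own in the wooden holder, lowered gently until it just sits and never rammed in so that it jams. Leave the other things on the table where they are.

Things in the scene. Friction and masses are not known exactly. Their poses are not given: they have to be found in the camera images.
- mount (a point): Where point portafilter_lugs lies once locked: on the vertical axis of the coffee machine's group head, 153.5 mm above the table. Axes: z up, -x out of the machine's front (towards the robot), +y to the left seen from the robot. Locked, the portafilter has this same yaw (play 0.12 rad), its handle straight out to the front, its lugs down in 5 mm deep pockets so that it cannot turn back.
- group_head (a point): Red and steel coffee machine, fixed, 245 deep, 200 wide, 255 mm high, place and yaw vary. Its group head is a steel ring, open below, 106 mm across; this point is its centre at its underside, 144 mm above the table. Above the ring are the head (106 mm across, to 238 mm) and behind it the neck; from 65 mm behind the axis the body. A drip grille (27 mm high) lies below. Axes as mount.
- gasket (a point): On the group head's axis, 11 mm above point mount: as high as point portafilter_lugs can rise (lugs touch the rubber gasket). Three J-slots 120 degrees apart, radial play 3.5 mm. Enter from below at portafilter yaw = mount yaw - 0.87 rad (+-0.1): handle 50 degrees to the left. 6 to 10 mm above mount the lugs clear the ridges: turn counterclockwise from above to mount yaw (stop just past it), then lower.
- portafilter_lugs (a point): Steel portafilter (about 0.32 kg), loose, in a low black stand 100 mm square whose 6 mm high ring holds its foot. Bowl 70 mm across, 50 mm high, with three lugs (14 wide, 7 high, to 45 mm from the axis): one above the handle, the others 120 degrees either side. This point: on the bowl's axis at mid height of the lugs, 43.5 mm above the foot. z up; the handle points along -x.
- portafilter_grip (a point): Middle of the portafilter's black handle, where to grip it: a straight bar along x, 20 wide, 22 high, 65 to 165 mm from the bowl's axis; this point is 115 mm from the axis and 22 mm above the bowl's foot (36 mm above the table while in the stand). The weight is mostly in the bowl, so grip firmly.
- bowl_mouth (a point): Centre of the portafilter bowl's open mouth, level with its rim (50 mm above the foot); the opening is about 59 mm across and the bowl 44 mm deep. z up.
- capsule_mid (a point): Refillable brass coffee capsule, closed and solid, a tapered plug 42 mm high, 45 mm across at the foot and 62 mm across at the perforated top, 0.08 kg. This point is its centre, half-way up. Standing upright on the table at the start; grip it from above on the outside near its top. Seated in the bowl its wall rests on the bowl's rim and its centre is 10 to 12 mm below point bowl_mouth, its top 9 to 11 mm above the rim.
- start_top (a point): Top of the white round push button (32 mm across) on top of the machine, about 0.27 m above the table.
- start (a joint): Travel of the white start button, 0 (out) to 0.007 m (fully down); a spring returns it; fully down takes 5 N.
- hole_1 (a point): Holder: a low wooden bench, 280 long (along its y), 100 wide, top 50 mm above the table, fixed, with three round through holes 56 mm across, 90 mm apart. This point is the centre of the first hole at the level of the top.
- hole_2 (a point): Centre of the middle hole, at the level of the holder's top.
- hole_3 (a point): Centre of the third hole, at the level of the holder's top.
- cup_1_mid (a point): Travel cup, green, black lid, weighted steel foot, solid, about 0.12 kg, 92 mm high (may be absent). Tapered: 48 mm across at the foot, 67 at 80 mm height, lid 68. This point: its centre, 46 mm up; z up. Grip from above on the outside about 62 mm above the foot (63 mm across). In a hole it rests on its tapered wall, this point about 12 mm above the holder's top.
- cup_2_mid (a point): Travel cup, blue, black lid, weighted steel foot, solid, about 0.12 kg, 92 mm high (may be absent). Tapered: 48 mm across at the foot, 67 at 80 mm height, lid 68. This point: its centre, 46 mm up; z up. Grip from above on the outside about 62 mm above the foot (63 mm across). In a hole it rests on its tapered wall, this point about 12 mm above the holder's top.
- cup_3_mid (a point): Travel cup, yellow, black lid, weighted steel foot, solid, about 0.12 kg, 92 mm high (may be absent). Tapered: 48 mm across at the foot, 67 at 80 mm height, lid 68. This point: its centre, 46 mm up; z up. Grip from above on the outside about 62 mm above the foot (63 mm across). In a hole it rests on its tapered wall, this point about 12 mm above the holder's top.
- tea_box: box of tea bags lying at the back left, 65x142x73; sizes in mm, origin under its centre. A bystander, to be left alone (as are a plate with an orange, front right, which are fixed).
- striped_mug: white mug with yellow stripes, 86x120x101, at the back left; sizes in mm, origin under its centre. A bystander, to be left alone (as are a plate with an orange, front right, which are fixed).
- mill: wooden pepper mill, 58x58x160, at the back right; sizes in mm, origin under its centre. A bystander, to be left alone (as are a plate with an orange, front right, which are fixed).
- tin: food tin, 57x57x72, back right; sizes in mm, origin under its centre. A bystander, to be left alone (as are a plate with an orange, front right, which are fixed).
- green_mug: green and white mug, 78x116x101, front left; sizes in mm, origin under its centre. A bystander, to be left alone (as are a plate with an orange, front right, which are fixed).
- spice_jar: spice jar with black lid, 41x41x106, at the left; sizes in mm, origin under its centre. A bystander, to be left alone (as are a plate with an orange, front right, which are fixed).
- pot: small pot with screw lid, 69x69x41, front right; sizes in mm, origin under its centre. A bystander, to be left alone (as are a plate with an orange, front right, which are fixed).
- opener: flat steel bottle opener, 54x100x17, front left; sizes in mm, origin under its centre. A bystander, to be left alone (as are a plate with an orange, front right, which are fixed).

How it is judged:
By the outcome, as a careful person would: the job done as asked, in the order asked, and still so for the second after the job is handed in, with the robot touching nothing.
Of cup_1, cup_2, cup_3 only 2 to 3 are there at a start; the rules pass over those that are not, and their reading is None.
At some moment in a run one of cup_1, cup_2, cup_3, capsule may be knocked a few centimetres aside while the robot is not near it.
It also fails if it takes over 210 s, if anything falls off the work surface, if the arm or the gripper's body presses on something with over 40 N, if the wrist force passes 120 N, or if a joint passes its speed limit or range.

### The arm

A 6-joint arm with a two-finger parallel gripper is mounted at the origin on a cart in front of the work surface, level with it; the furniture and walls round the work are solid. World frame = base frame: x ahead of the robot, y to its left, z up, the work surface at z = 0. Lengths are in mm, angles in rad, forces in N, time in s.
With the tool pointing down it reaches from about 350 to 975 mm from the base axis. Payload 7.1 kg.
Tool frame: the origin (TCP) lies on the front face of the gripper's body, between the roots of the fingers; the fingertips stand 80 mm ahead of it and the grasp point (between the pads) lies 61 mm ahead of it; z points along the fingers, y is the line along which they close (so a half turn about z gives the same grasp; the last joint's range is limited). The gripper opens to 88 mm and grips with 3 to 60 N. Pads are 20 mm wide; open, the fingers measure 115 mm over their backs; the gripper's body (75 mm by 178 mm) begins 61 mm behind the grasp point.
Start: joints at [1.191, 0.423, 1.63, -0, 1.089, -0.019], TCP at [220.607, 584.755, 302.675] pointing down, gripper open.
Joint ranges: [-3, 3], [-0.9, 2.11], [0.09, 2.58], [-1.31, 4.45], [0.11, 2.69], [-2.54, 2.54]. Speed limits (rad/s): [2.39, 2.39, 3.01, 3.14, 3.14, 3.14].

### API

Orientations are given as a rotation vector (axis times angle).
In Python, from workcell import readout, vision, close_job gives the robot as it stands.
- The arm moves only by the tool servo_tool, never from a script. Its argument "plan" is a list that holds one entry, the list of rows, each a list of 7 numbers: the gripper command: -1 is fully open, 1 is shut, values between are in proportion, then the shift along the world's x, y, z in units of 40 mm (1.0 is 40 mm), then the turn, a rotation vector about the world's x, y, z in units of 5 degrees (1.0 is 5 degrees). A call has 1 to 5 rows; each row shifts and turns the commanded pose from where the row before left it; what a row does not reach is not made up. A row lasts 1/12 s, in which the tool goes at most 41.7 mm and 7.16 degrees, less where a joint would pass 70% of its speed; a pose out of reach is approached as far as the arm can. A call is refused whole if a number of a shift passes 1 or a number of a turn 1, either way. A call with a gripper value outside its range is refused whole. The fingers move at their own pace and stop on an object; the grip force is fixed at half the most. Time passes only in rows, so rows that do not move let the fingers close. It gives the time, the measured TCP pose, the force, the opening and the grip force at its end, in the units of the state.
- readout.get_obs(): the state, without advancing time (a new reading comes with each control period).
- vision.get_image(name): name is "scene" or "side" or "wrist"; returns the picture (480x640x3 uint8, red, green, blue); there is no depth.
- vision.camera_params(name): a dict with "fx", "fy", "cx", "cy" (pixels), "rvec" (rotation vector, rad) and "tvec" (3), from world to camera coordinates, as OpenCV has them; the wrist camera has in their place "hand_eye" (4x4, takes a point from camera to tool coordinates, whose origin is the TCP and whose axes are the flange's). Camera axes: x right, y down, z forward; pixel columns grow to the right and rows downward; lengths in mm; the calibration is good to about 2 mm. A picture is of the moment at which its call begins: read the wrist's pose just before it. camera_params takes no time and is no camera call.
- close_job(): hands the job in; it is judged then, once.
The state is a dict: "t": time; "qpos": joint angles; "qvel": joint speeds; "joint_torque": joint torques, N m; "ee_pos": TCP position; "orientation": TCP orientation; "ft_force": force on the tool from outside, world axes, zero at the start; "moment": the same for the moment, N m; "width": finger opening in mm; "grasp_force": force on a finger pad.
Only numpy, scipy, OpenCV 4.12 (cv2) and the standard library are available. Lean on these libraries where they do the work, as an engineer would, in place of code of your own. Each camera call takes 0.05 s, during which the arm holds its last target. There are 200 camera calls.

## Working session

There is one attempt and no reset: what is moved stays moved. The work goes in short steps, Python scripts to look and compute and a tool call to move; the robot and the scene stay as the last step left them, time stands still between calls to the robot, and variables do not carry over. Pictures are saved under pics/ and viewed, at most 16 in all, crops included, and the job is handed in when it is done.

Besides the shell and the picture viewer there is one more tool, called after "Call:" by a JSON object that holds its "name" and its "arguments". servo_tool: Moves the arm, as the interface text tells. Its arguments: {"type":"object","properties":{"plan":{"type":"array"}},"required":["plan"]}

```bash
mkdir -p pics; cat > h.py <<'E'
import numpy as np, cv2
from workcell import readout, vision, close_job
from scipy.spatial.transform import Rotation as R
def cam(name, st=None):
    p=vision.camera_params(name); K=np.array([[p['fx'],0,p['cx']],[0,p['fy'],p['cy']],[0,0,1]])
    if name=='wrist':
        st=st or readout.get_obs(); T=np.eye(4); T[:3,:3]=R.from_rotvec(st['orientation']).as_matrix(); T[:3,3]=st['ee_pos']
        M=T@np.array(p['hand_eye']); return K,M[:3,:3],M[:3,3]
    Rw=R.from_rotvec(p['rvec']).as_matrix(); return K,Rw.T,-Rw.T@np.array(p['tvec'])
def ray(c,u,v):
    K,Rm,o=c; d=Rm@np.linalg.inv(K)@np.array([u,v,1.]); return o,d
def plane(c,u,v,z):
    o,d=ray(c,u,v); return o+d*(z-o[2])/d[2]
def proj(c,P):
    K,Rm,o=c; q=K@(Rm.T@(np.array(P)-o)); return q[:2]/q[2]
def snap(name,fn=None):
    c=cam(name); im=vision.get_image(name)[:,:,::-1].copy()
    if fn: cv2.imwrite('pics/'+fn,im)
    return c,im
E
python3 - <<'E'
from h import *
for n in('scene','side','wrist'):
    c,im=snap(n,n+'0.png'); print(n,c[2].round(),c[1][:,2].round(2),c[0][0,0])
print(vision.camera_params('wrist')['hand_eye']); print(readout.get_obs())
E
```

```text
scene [-705.  818.  847.] [ 0.77 -0.5  -0.4 ] 543.1840780378161
side [ -119. -1027.  1040.] [ 0.43  0.69 -0.58] 545.2928665464897
wrist [151. 611. 384.] [ 0.25 -0.1  -0.96] 332.38441794096724
[[ 3.71765501e-04 -9.62822507e-01 -2.70134562e-01  7.43112947e+01]
 [ 9.99999676e-01  5.50834688e-04 -5.87080208e-04  2.00070865e-01]
 [ 7.14053525e-04 -2.70134256e-01  9.62822400e-01 -8.21902567e+01]
 [ 0.00000000e+00  0.00000000e+00  0.00000000e+00  1.00000000e+00]]
{'t': 0.15, 'qpos': array([ 1.19099115e+00,  4.23679349e-01,  1.63048816e+00,  2.71697844e-05,
        1.08859607e+00, -1.90168986e-02]), 'qvel': array([ 5.94529346e-04, -1.50059779e-03, -2.78960016e-03,  1.00009325e-03,
       -1.41727104e-03,  5.64758600e-05]), 'joint_torque': array([-9.91015986e-04, -5.44983137e+01, -2.73922294e+01,  6.42992137e-02,
        2.04432820e-02, -4.29967997e-05]), 'ee_pos': array([220.49136536, 584.46421341, 302.08177176]), 'orientation': array([-5.63629716e-01, -3.09035875e+00,  1.79520820e-03]), 'ft_force': array([-0.16390431, -0.16375615,  0.55376452]), 'moment': array([-0.0181553 , -0.00919647,  0.0127969 ]), 'grasp_force': 0.0, 'width': 88.12919382321324}
```

View pics/scene0.png

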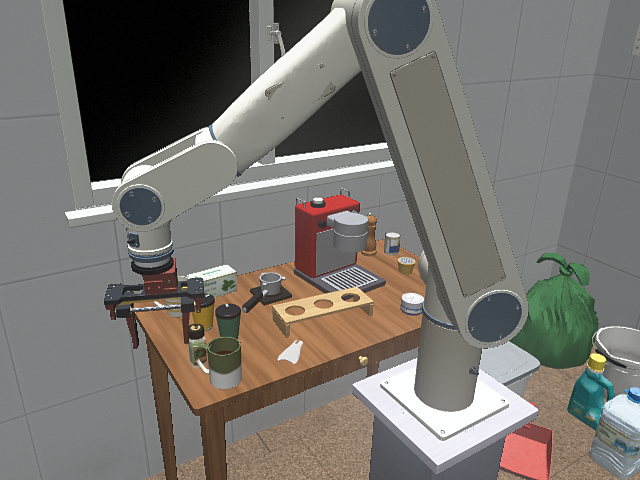

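View pics/side0.png

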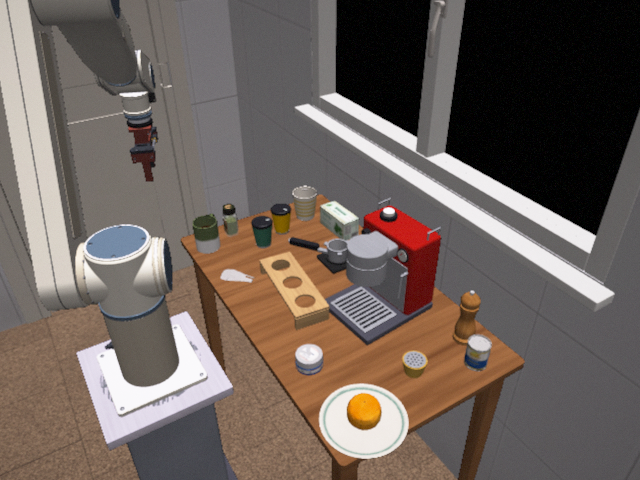

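The scene view shows the green cup (228,318), yellow cup (205,310), portafilter bowl (270,283), holder holes (295,310), (323,303), (351,296), machine, and capsule (406,265). The side view shows the capsule (414,362), bowl (339,248), green and yellow lids (263,224)/(281,211) and the button (389,213). There is no blue cup.

```bash
python3 - <<'E'
from h import *
c=cam('side'); s=cam('scene')
for n,u,v,z in [('caps',414,359,42),('mouth',339,246,64),('hend',291,241,40),('hroot',326,248,40),('green',263,224,92),('yel',281,211,92),('h1',281,265,50),('h2',293,282,50),('h3',305,300,50),('btn',389,212,270)]: print(n,plane(c,u,v,z).round())
for n,u,v,z in [('btn',318,200,270),('mouth',270,277,64),('caps',406,261,42),('h1',295,310,50),('h3',351,297,50),('green',229,308,92)]: print(n,plane(s,u,v,z).round())
# machine red top corners rough
im=cv2.imread('pics/side0.png'); cv2.imwrite('pics/mz.png',cv2.resize(im[190:350,310:470],(640,640),interpolation=cv2.INTER_CUBIC))
E
```

```text
caps [ 549. -353.   42.]
mouth [635. 117.  64.]
hend [538. 250.  40.]
hroot [613. 158.  40.]
green [474. 313.  92.]
yel [559. 352.  92.]
h1 [446. 143.  50.]
h2 [437.  54.  50.]
h3 [428. -32.  50.]
btn [674. -64. 270.]
btn [678. -71. 270.]
mouth [635. 127.  64.]
caps [ 546. -351.   42.]
h1 [445. 148.  50.]
h3 [425. -33.  50.]
green [482. 331.  92.]
```

View pics/mz.png

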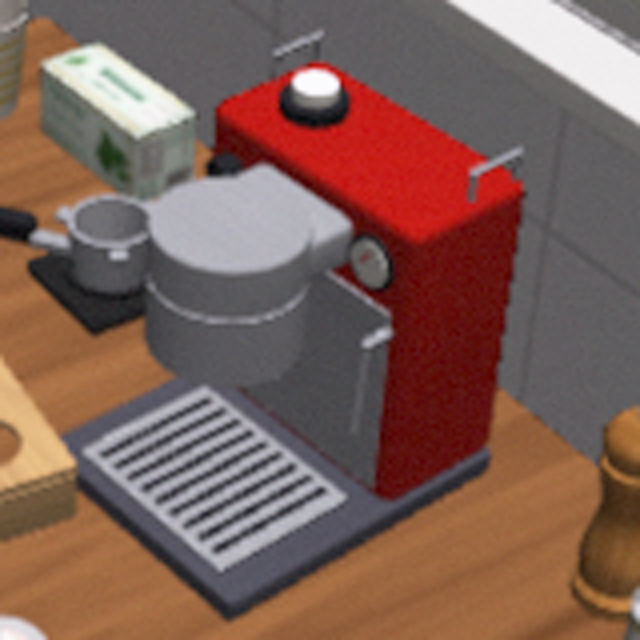

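View pics/wrist0.png

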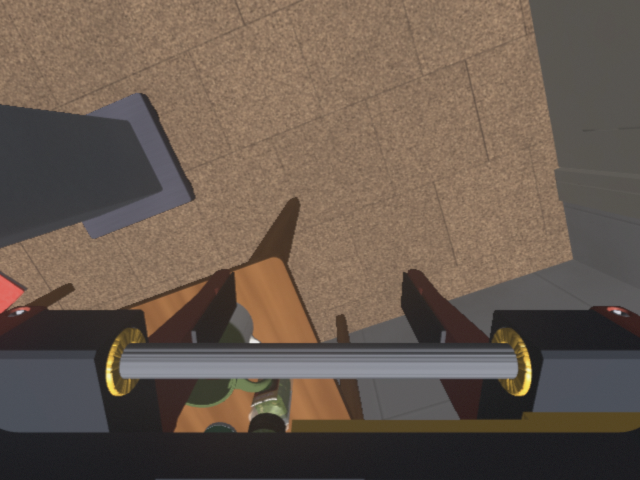

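The zoomed view shows the group head top disc (about (367,246) in the side view), the button, and the grille, machine yaw near zero. The wrist view sees only floor and the table corner. I'll go above the middle and look down.

Call:
{"name": "servo_tool", "arguments": {"plan": [[[-1,0.35,-0.81,0.3,0,0,0.28],[-1,0.35,-0.81,0.3,0,0,0.28],[-1,0.35,-0.81,0.3,0,0,0.28],[-1,0.35,-0.81,0.3,0,0,0.28],[-1,0.35,-0.81,0.3,0,0,0.28]]]}}

```text
t: 0.57
ee_pos: [290.7, 421.1, 362.9]
orientation: [-0.371, -3.119, 0.001]
ft_force: [1.9, -0.2, 0.9]
width: 87.8
grasp_force: 0.0
```

Call:
{"name": "servo_tool", "arguments": {"plan": [[[-1,0.35,-0.81,0.3,0,0,0.28],[-1,0.35,-0.81,0.3,0,0,0.28],[-1,0.35,-0.81,0.3,0,0,0.28],[-1,0.35,-0.81,0.3,0,0,0.28],[-1,0.35,-0.81,0.3,0,0,0.28]]]}}

```text
t: 0.98
ee_pos: [360.7, 259.0, 423.2]
orientation: [-0.18, -3.136, 0.0]
ft_force: [1.3, 0.5, -0.9]
width: 88.3
grasp_force: 0.0
```

Call:
{"name": "servo_tool", "arguments": {"plan": [[[-1,0.35,-0.81,0.3,0,0,0.28],[-1,0.35,-0.81,0.3,0,0,0.28],[-1,0.35,-0.81,0.3,0,0,0.28],[-1,0.35,-0.81,0.3,0,0,0.28],[-1,0.35,-0.81,0.3,0,0,0.28]]]}}

```text
t: 1.4
ee_pos: [430.7, 97.0, 483.3]
orientation: [-0.011, 3.141, 0.0]
ft_force: [0.8, 0.1, -0.6]
width: 87.8
grasp_force: 0.0
```

Call:
{"name": "servo_tool", "arguments": {"plan": [[[-1,0,0,0,0,0,0],[-1,0,0,0,0,0,0],[-1,0,0,0,0,0,0]]]}}

```text
t: 1.65
ee_pos: [430.2, 98.8, 482.2]
orientation: [0.007, -3.141, -0.0]
ft_force: [-0.8, 0.9, -0.3]
width: 87.9
grasp_force: 0.0
```

```bash
python3 - <<'E'
from h import *
c,im=snap('wrist','w1.png'); print(readout.get_obs()['ee_pos'])
E
```

```text
[430.05456613  99.25407917 482.01579485]
```

View pics/w1.png

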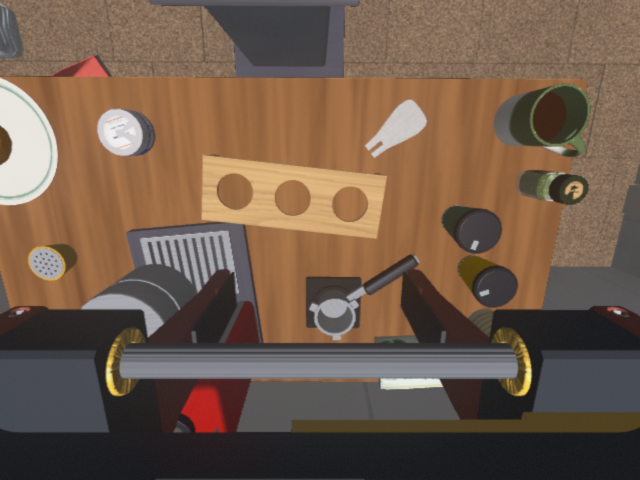

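The view shows holes at (235,191), (293,197), (350,204), the bowl (334,316) with its handle to (414,260), lids at (477,229) and (494,286), capsule (47,263), and the grille's front edge from (129,231) to (243,222).

```bash
python3 - <<'E'
from h import *
im=cv2.imread('pics/w1.png'); c=cam('wrist'); g=im
for n,u,v,z in [('h1',350,204,50),('h2',293,197,50),('h3',235,191,50),('mouth',334,317,64),('hend',415,260,40),('hroot',366,291,40),('green',477,229,92),('yel',494,286,92),('caps',47,263,42),('gr1',129,231,27),('gr2',243,222,27),('spice',573,189,106),('tin',0,0,0)]: print(n,plane(c,u,v,z).round())
s=cam('side')
for n,u,v,z in [('mill',465,338,0),('tin',477,362,0),('head',310+231/4,190+225/4,238),('redA',310+217/4,190+108/4,255),('redB',310+420/4,190+240/4,255),('redC',310+522/4,190+188/4,255)]: print(n,plane(s,u,v,z).round())
E
```

```text
h1 [445. 149.  50.]
h2 [435.  60.  50.]
h3 [426. -29.  50.]
mouth [634. 127.  64.]
hend [540. 261.  40.]
hroot [597. 182.  40.]
green [473. 332.  92.]
yel [564. 370.  92.]
caps [ 549. -352.   42.]
gr1 [ 497. -216.   27.]
gr2 [480. -25.  27.]
spice [412. 450. 106.]
tin [ 154. -371.    0.]
mill [ 739. -338.    0.]
tin [ 706. -417.    0.]
head [ 562. -126.  238.]
redA [617. -30. 255.]
redB [ 636. -220.  255.]
redC [ 727. -210.  255.]
```

Call:
{"name": "servo_tool", "arguments": {"plan": [[[-1,0.25,-0.94,0,0,0,0],[-1,0.25,-0.94,0,0,0,0],[-1,0.25,-0.94,0,0,0,0],[-1,0.25,-0.94,0,0,0,0],[-1,0.25,-0.94,0,0,0,0]]]}}

```text
t: 2.12
ee_pos: [480.6, -89.3, 482.1]
orientation: [0.014, -3.141, -0.001]
ft_force: [0.4, 0.5, 0.8]
width: 87.8
grasp_force: 0.0
```

Call:
{"name": "servo_tool", "arguments": {"plan": [[[-1,0.25,-0.94,0,0,0,0],[-1,0.25,-0.94,0,0,0,0],[-1,0.25,-0.94,0,0,0,0],[-1,0.25,-0.94,0,0,0,0],[-1,0.25,-0.94,0,0,0,0]]]}}

```text
t: 2.53
ee_pos: [531.4, -277.3, 481.8]
orientation: [0.013, -3.141, -0.001]
ft_force: [1.1, -0.4, 0.6]
width: 87.8
grasp_force: 0.0
```

Call:
{"name": "servo_tool", "arguments": {"plan": [[[-1,0.25,-0.94,0,0,0,0],[-1,0.25,-0.94,0,0,0,0],[-1,0,0,-0.8,0,0,0],[-1,0,0,-1,0,0,0],[-1,0,0,-1,0,0,0]]]}}

```text
t: 2.95
ee_pos: [551.6, -351.4, 369.1]
orientation: [-0.011, 3.141, -0.0]
ft_force: [1.2, -0.9, -0.3]
width: 87.6
grasp_force: 0.0
```

Call:
{"name": "servo_tool", "arguments": {"plan": [[[-1,0,0,-1,0,0,0],[-1,0,0,-0.7,0,0,0],[-1,0,0,0,0,0,0],[-1,0,0,0,0,0,0],[-1,0,0,0,0,0,0]]]}}

```text
t: 3.37
ee_pos: [552.0, -351.9, 304.4]
orientation: [-0.011, 3.14, -0.002]
ft_force: [-0.1, -0.5, 0.7]
width: 87.7
grasp_force: 0.0
```

```bash
cat >> h.py <<'E'
def blobs(m,lo=150):
    n,l,s,ce=cv2.connectedComponentsWithStats(m.astype(np.uint8)); return [(s[i],l==i) for i in range(1,n) if s[i][4]>lo]
E
python3 - <<'E'
from h import *
st=readout.get_obs(); c,im=snap('wrist','w2.png'); print(st['ee_pos'],st['orientation'])
hsv=cv2.cvtColor(im,cv2.COLOR_BGR2HSV)
print([proj(c,(549,-352,z)).round() for z in(0,42)])
u,v=proj(c,(549,-352,42)).astype(int)
cv2.imwrite('pics/w2c.png',cv2.resize(im[v-70:v+70,u-70:u+70],(560,560)))
E
```

```text
[ 551.97405041 -351.93246933  304.37576799] [-1.12894977e-02  3.13984016e+00 -1.71914442e-03]
[array([318., 207.]), array([318., 214.])]
```

View pics/w2c.png

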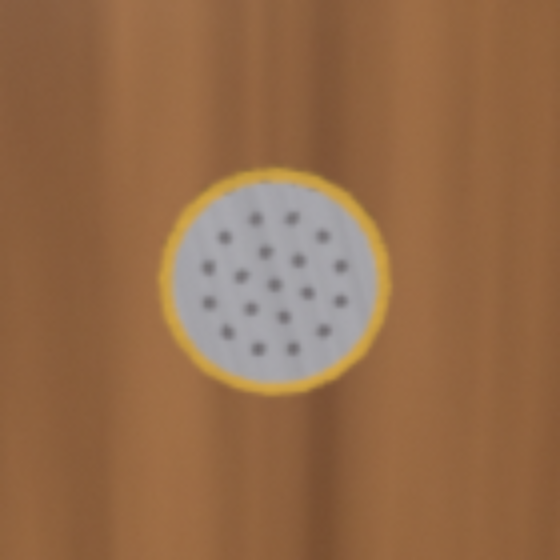

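The capsule is centred at (317,215), so about 2 mm off from the TCP. I'll descend and grip its top 8 mm.

Call:
{"name": "servo_tool", "arguments": {"plan": [[[-1,-0.05,-0.03,-1,0,0,0],[-1,0,0,-1,0,0,0],[-1,0,0,-1,0,0,0],[-1,0,0,-1,0,0,0],[-1,0,0,-0.4,0,0,0]]]}}

```text
t: 3.83
ee_pos: [548.0, -352.9, 124.2]
orientation: [0.009, -3.14, -0.002]
ft_force: [-1.1, 0.7, 0.1]
width: 87.8
grasp_force: 0.0
```

Call:
{"name": "servo_tool", "arguments": {"plan": [[[-1,0,0,-0.36,0,0,0],[-1,0,0,0,0,0,0],[-1,0,0,0,0,0,0],[-1,0,0,0,0,0,0],[-1,0,0,0,0,0,0]]]}}

```text
t: 4.25
ee_pos: [549.8, -354.4, 114.7]
orientation: [-0.009, 3.138, -0.003]
ft_force: [-0.5, 0.1, -0.5]
width: 88.0
grasp_force: 0.0
```

Call:
{"name": "servo_tool", "arguments": {"plan": [[[1,0,0,0,0,0,0],[1,0,0,0,0,0,0],[1,0,0,0,0,0,0],[1,0,0,0,0,0,0],[1,0,0,0,0,0,0]]]}}

```text
t: 4.67
ee_pos: [548.7, -353.7, 112.5]
orientation: [-0.009, 3.141, -0.0]
ft_force: [-0.3, -0.4, 3.0]
width: 59.2
grasp_force: 30.0
```

Call:
{"name": "servo_tool", "arguments": {"plan": [[[1,0,0,0,0,0,0],[1,0,0,0,0,0,0],[1,0,0,0,0,0,0]]]}}

```text
t: 4.92
ee_pos: [548.7, -353.7, 112.5]
orientation: [-0.009, 3.141, -0.0]
ft_force: [-1.5, 0.4, 3.4]
width: 59.3
grasp_force: 30.0
```

Call:
{"name": "servo_tool", "arguments": {"plan": [[[1,0,0,0.3,0,0,0],[1,0,0,0.6,0,0,0],[1,0,0,0.9,0,0,0],[1,0,0,1,0,0,0],[1,0,0,1,0,0,0]]]}}

```text
t: 5.33
ee_pos: [548.0, -353.2, 265.7]
orientation: [0.009, -3.14, -0.002]
ft_force: [0.9, -0.2, -2.0]
width: 59.3
grasp_force: 30.0
```

Call:
{"name": "servo_tool", "arguments": {"plan": [[[1,0,0,1,0,0,0],[1,0,0,1,0,0,0],[1,0,0,1,0,0,0],[1,0,0,1,0,0,0],[1,0,0,1,0,0,0]]]}}

```text
t: 5.75
ee_pos: [547.9, -353.2, 466.9]
orientation: [-0.009, 3.142, -0.0]
ft_force: [1.0, 0.5, -1.4]
width: 59.1
grasp_force: 30.0
```

Call:
{"name": "servo_tool", "arguments": {"plan": [[[1,0.1,0.5,0.3,0,0,0],[1,0.165,0.925,0,0,0,0],[1,0.165,0.925,0,0,0,0],[1,0.165,0.925,0,0,0,0],[1,0.165,0.925,0,0,0,0]]]}}

```text
t: 6.17
ee_pos: [578.5, -184.0, 476.8]
orientation: [-0.008, 3.141, 0.0]
ft_force: [0.6, -0.0, -0.3]
width: 59.6
grasp_force: 30.0
```

Call:
{"name": "servo_tool", "arguments": {"plan": [[[1,0.165,0.925,0,0,0,0],[1,0.165,0.925,0,0,0,0],[1,0.165,0.925,0,0,0,0],[1,0.165,0.925,0,0,0,0],[1,0.165,0.925,0,0,0,0]]]}}

```text
t: 6.58
ee_pos: [611.5, 1.2, 476.8]
orientation: [-0.009, 3.142, -0.0]
ft_force: [0.8, -0.3, -1.0]
width: 59.4
grasp_force: 30.0
```

Call:
{"name": "servo_tool", "arguments": {"plan": [[[1,0.165,0.925,0,0,0,0],[1,0.165,0.925,0,0,0,0],[1,0.165,0.925,0,0,0,0],[1,0.08,0.43,-0.5,0,0,0],[1,0,0,-1,0,0,0]]]}}

```text
t: 7.0
ee_pos: [636.9, 132.0, 421.1]
orientation: [-0.015, 3.131, 0.005]
ft_force: [0.4, 0.4, -1.3]
width: 59.4
grasp_force: 30.0
```

Call:
{"name": "servo_tool", "arguments": {"plan": [[[1,0,0,-1,0,0,0],[1,0,0,-1,0,0,0],[1,0,0,-0.7,0,0,0],[1,0,0,0,0,0,0],[1,0,0,0,0,0,0]]]}}

```text
t: 7.42
ee_pos: [634.4, 127.5, 307.6]
orientation: [0.009, -3.138, 0.001]
ft_force: [0.2, 0.5, -0.4]
width: 58.9
grasp_force: 30.0
```

```bash
python3 - <<'E'
from h import *
st=readout.get_obs(); c,im=snap('wrist','w3.png'); print(st['ee_pos'],st['orientation'],st['width'],st['grasp_force'],st['ft_force'])
print(proj(c,(634,127,64)).round())
E
```

```text
[634.38678894 127.45464361 307.62485037] [ 8.96613433e-03 -3.13844450e+00  8.75608602e-04] 58.92884067888227 29.999781791120768 [ 0.18151861  0.54141092 -0.36822451]
[318. 221.]
```

View pics/w3.png

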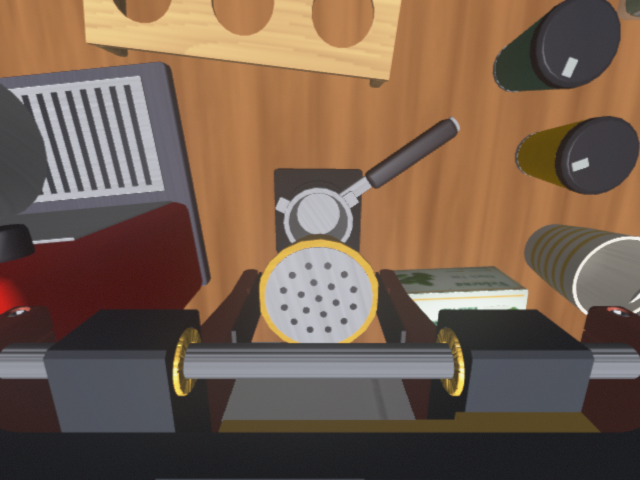

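The capsule is held level at (319,294). The bowl rim is centred near (318,221), as predicted. The handle runs from (372,180) to (454,125).

```bash
python3 - <<'E'
from h import *
c=cam('wrist'); e=readout.get_obs()['ee_pos']; print(e)
im=cv2.imread('pics/w3.png'); hsv=cv2.cvtColor(im,cv2.COLOR_BGR2HSV)
m=((hsv[...,0]>18)&(hsv[...,0]<30)&(hsv[...,1]>140)&(hsv[...,2]>120))[225:345,240:400]
p=np.argwhere(m)[:,::-1].astype(np.float32)+[240,225]; p=p[p[:,1]<335]
el=cv2.fitEllipse(p.astype(np.float32)); print(el, plane(c,*el[0],e[2]-70.5)-e)
a=plane(c,374,180,39); b=plane(c,452,126,39); d=b-a; print(a,b,np.degrees(np.arctan2(d[1],d[0])))
# handle axis line passes mouth?
g=cv2.cvtColor(im,cv2.COLOR_BGR2GRAY)[160:262,270:366]
print(cv2.HoughCircles(cv2.medianBlur(g,3),cv2.HOUGH_GRADIENT,1,5,param1=100,param2=12,minRadius=26,maxRadius=40))
print(plane(c,318.5,221,64))
E
```

```text
[635.56181248 127.62369351 309.73722624]
((318.1353454589844, 294.94000244140625), (105.7569808959961, 115.17098999023438), 89.6827392578125) [ -1.35257983   0.25796144 -70.5       ]
[597.52666874 186.22055572  39.        ] [543.15641971 262.01753804  39.        ] 125.65240995991032
[[[48.5 60.5 33.8]
  [55.5 59.5 37.2]
  [39.5 61.5 37.2]
  [61.5 53.5 29.4]
  [42.5 55.5 27.2]
  [47.5 67.5 31.6]
  [52.5 55.5 29.4]
  [34.5 53.5 29.4]
  [55.5 44.5 31.5]]]
[636.3450844  128.09825922  64.        ]
```

Call:
{"name": "servo_tool", "arguments": {"plan": [[[1,0,0,-0.8,0,0,0],[1,0,0,-0.9,0,0,0],[1,0,0,-0.8,0,0,0],[1,0,0,-0.6,0,0,0],[1,0,0,-0.3,0,0,0]]]}}

```text
t: 7.88
ee_pos: [635.5, 127.5, 172.2]
orientation: [-0.009, 3.141, 0.0]
ft_force: [-0.1, -0.4, -0.0]
width: 59.0
grasp_force: 30.0
```

Call:
{"name": "servo_tool", "arguments": {"plan": [[[1,0,0,-0.2,0,0,0],[1,0,0,-0.1,0,0,0],[1,0,0,-0.05,0,0,0],[1,0,0,0,0,0,0],[1,0,0,0,0,0,0]]]}}

```text
t: 8.3
ee_pos: [635.9, 127.7, 159.8]
orientation: [-0.009, 3.139, 0.001]
ft_force: [-0.3, 0.2, -1.1]
width: 59.1
grasp_force: 30.0
```

Call:
{"name": "servo_tool", "arguments": {"plan": [[[1,0,0,0,0,0,0],[1,0,0,0,0,0,0],[1,0,0,0,0,0,0]]]}}

```text
t: 8.55
ee_pos: [635.2, 127.6, 158.9]
orientation: [-0.009, 3.141, 0.0]
ft_force: [-0.2, -0.1, -0.2]
width: 59.6
grasp_force: 30.0
```

Go down in small steps and watch the force.

Call:
{"name": "servo_tool", "arguments": {"plan": [[[1,0,0,-0.1,0,0,0],[1,0,0,-0.1,0,0,0],[1,0,0,-0.05,0,0,0],[1,0,0,0,0,0,0],[1,0,0,0,0,0,0]]]}}

```text
t: 8.97
ee_pos: [634.8, 127.5, 147.8]
orientation: [0.009, -3.141, 0.0]
ft_force: [0.4, -0.2, -0.2]
width: 59.4
grasp_force: 30.0
```

Call:
{"name": "servo_tool", "arguments": {"plan": [[[1,0,0,-0.04,0,0,0],[1,0,0,0,0,0,0],[1,0,0,0,0,0,0],[1,0,0,0,0,0,0]]]}}

```text
t: 9.3
ee_pos: [634.9, 127.5, 146.7]
orientation: [0.009, -3.141, 0.0]
ft_force: [0.2, -1.4, -1.2]
width: 59.4
grasp_force: 30.0
```

Call:
{"name": "servo_tool", "arguments": {"plan": [[[1,0,0,-0.03,0,0,0],[1,0,0,0,0,0,0],[1,0,0,0,0,0,0],[-1,0,0,0,0,0,0],[-1,0,0,0,0,0,0]]]}}

```text
t: 9.72
ee_pos: [635.2, 127.7, 145.6]
orientation: [-0.009, 3.141, 0.0]
ft_force: [-0.1, 0.4, 0.8]
width: 69.0
grasp_force: 0.0
```

Call:
{"name": "servo_tool", "arguments": {"plan": [[[-1,0,0,0,0,0,0],[-1,0,0,0,0,0,0],[-1,0,0,0,0,0,0],[-1,0,0,0,0,0,0],[-1,0,0,0.5,0,0,0]]]}}

```text
t: 10.13
ee_pos: [633.0, 127.2, 162.3]
orientation: [0.009, -3.136, 0.002]
ft_force: [-0.8, 0.2, -0.0]
width: 87.9
grasp_force: 0.0
```

Call:
{"name": "servo_tool", "arguments": {"plan": [[[-1,0,0,0.9,0,0,0],[-1,0,0,1,0,0,0],[-1,0,0,1,0,0,0],[-1,0,0,0.5,0,0,0],[-1,0,0,0,0,0,0]]]}}

```text
t: 10.55
ee_pos: [637.3, 128.0, 307.7]
orientation: [-0.009, 3.132, 0.003]
ft_force: [0.4, 0.1, -0.0]
width: 88.2
grasp_force: 0.0
```

Call:
{"name": "servo_tool", "arguments": {"plan": [[[-1,0,0,0,0,0,0],[-1,0,0,0,0,0,0],[-1,0,0,0,0,0,0]]]}}

```text
t: 10.8
ee_pos: [634.1, 127.4, 299.5]
orientation: [0.009, -3.138, 0.001]
ft_force: [0.1, -0.5, -0.5]
width: 88.1
grasp_force: 0.0
```

```bash
python3 - <<'E'
from h import *
st=readout.get_obs(); c,im=snap('wrist','w4.png'); print(st['ee_pos'],st['orientation'])
print(proj(c,(634.5,127.5,64)),proj(c,(634.5,127.5,74)))
E
```

```text
[634.08714967 127.37399511 299.46612505] [ 8.92058835e-03 -3.13827112e+00  9.05625954e-04]
[318.32187415 223.98680984] [318.31009797 226.37954466]
```

View pics/w4.png

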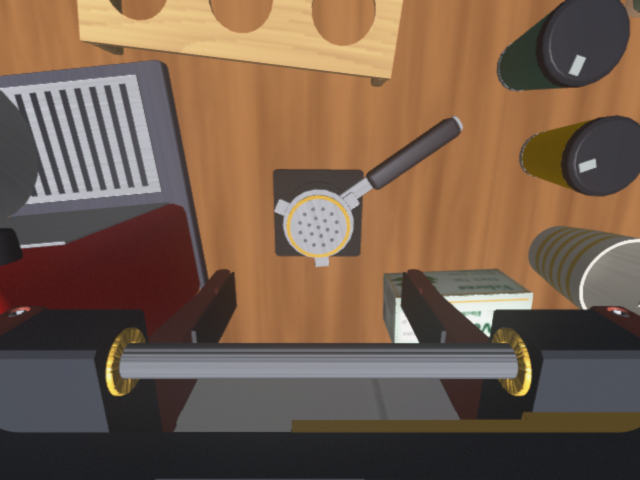

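The capsule sits level and centred in the bowl at (319,225). Next I'll look at the machine's head from above.

Call:
{"name": "servo_tool", "arguments": {"plan": [[[-1,0,0,1,0,0,0],[-1,0,0,1,0,0,0],[-1,0,0,1,0,0,0],[-1,-0.1,-0.4,0.9,0,0,0],[-1,-0.25,-0.9,0.2,0,0,0]]]}}

```text
t: 11.27
ee_pos: [623.0, 77.9, 470.7]
orientation: [-0.015, 3.134, 0.003]
ft_force: [0.5, -0.7, 0.6]
width: 87.7
grasp_force: 0.0
```

Call:
{"name": "servo_tool", "arguments": {"plan": [[[-1,-0.25,-0.9,0.2,0,0,0],[-1,-0.25,-0.9,0.2,0,0,0],[-1,-0.25,-0.9,0,0,0,0],[-1,-0.25,-0.9,0,0,0,0],[-1,-0.25,-0.9,0,0,0,0]]]}}

```text
t: 11.68
ee_pos: [570.2, -106.0, 480.2]
orientation: [0.009, -3.14, -0.001]
ft_force: [1.1, 0.3, 0.5]
width: 88.0
grasp_force: 0.0
```

Call:
{"name": "servo_tool", "arguments": {"plan": [[[-1,-0.2,-0.53,0,0,0,0],[-1,0,0,0,0,0,0],[-1,0,0,0,0,0,0],[-1,0,0,0,0,0,0],[-1,0,0,0,0,0,0]]]}}

```text
t: 12.1
ee_pos: [563.4, -124.6, 480.8]
orientation: [0.011, -3.141, -0.001]
ft_force: [0.8, 0.3, 0.4]
width: 87.8
grasp_force: 0.0
```

Call:
{"name": "servo_tool", "arguments": {"plan": [[[-1,0,0,0,0,0,0],[-1,0,0,0,0,0,0],[-1,0,0,0,0,0,0],[-1,0,0,0,0,0,0],[-1,0,0,0,0,0,0]]]}}

```text
t: 12.52
ee_pos: [563.1, -125.3, 481.5]
orientation: [-0.01, 3.141, -0.0]
ft_force: [-0.6, -0.0, -0.1]
width: 87.7
grasp_force: 0.0
```

```bash
python3 - <<'E'
from h import *
st=readout.get_obs(); c,im=snap('wrist','w5.png'); print(st['ee_pos'],st['orientation'])
np.savez('w5.npz',K=c[0],R=c[1],o=c[2])
print(proj(c,(562,-126,238)))
E
```

```text
[ 563.105102   -125.3377108   481.50174008] [-9.84114950e-03  3.14149699e+00 -5.91831669e-05]
[317.42558224 219.8785467 ]
```

View pics/w5.png

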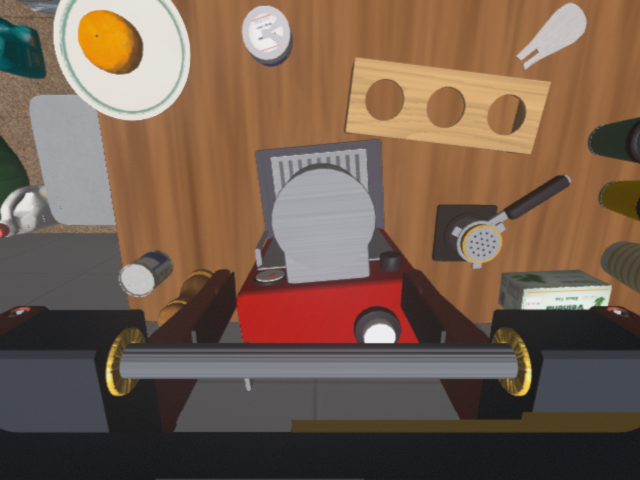

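The head disc spans columns 271–375 from row 166, with its centre near (323,217). The button is at (379,333), and the front edges give the yaw.

```bash
python3 - <<'E'
from h import *
z=np.load('w5.npz'); c=(z['K'],z['R'],z['o']); im=cv2.imread('pics/w5.png')
g=cv2.GaussianBlur(cv2.cvtColor(im,cv2.COLOR_BGR2HSV),(5,5),0)
e=cv2.Canny(cv2.GaussianBlur(im,(5,5),0),40,110)
pts=[]
for a in np.radians(np.arange(-10,-171,-3)):   # upper half
    for r in np.arange(60,40,-0.5):
        u,v=323+r*np.cos(a),217+r*np.sin(a)
        if e[int(round(v)),int(round(u))]: pts.append((u,v)); break
P=np.array([plane(c,*p,238)[:2] for p in pts])
for _ in range(3):
    A=np.c_[2*P,np.ones(len(P))]; s=np.linalg.lstsq(A,(P**2).sum(1),rcond=None)[0]; r=np.sqrt(s[2]+s[0]**2+s[1]**2)
    d=abs(np.linalg.norm(P-s[:2],axis=1)-r); print(s[:2],r,len(P),d.max()); P=P[d<max(1,1.5*d.mean())]
def yaw(p,q,z):
    a,b=plane(c,*p,z),plane(c,*q,z); d=b-a; return np.arctan2(-d[0],d[1]),a,b
print(yaw((257,150.5),(381,140),27),yaw((240,293),(405,283),255))
# black button/red line fits
l=cv2.HoughLinesP(e,1,np.pi/720,40,minLineLength=60,maxLineGap=6)
for x in l[:,0]:
    if x[1]>130 and x[3]<350 and 235<x[0]<420 and abs(x[3]-x[1])<20 and abs(x[2]-x[0])>50: print(x,yaw(x[:2],x[2:],27)[0])
print('btn',plane(c,379,333,270))
E
```

```text
[ 551.56665619 -120.85615322] 49.41763482028892 54 4.505702102004584
[ 550.61650524 -121.17562783] 49.06331844709906 41 3.2747325550439754
[ 549.95937754 -121.18892026] 48.9246190125187 31 1.9091032341810816
(np.float64(0.08806705970897352), array([ 499.04707584, -221.47939553,   27.        ]), array([482.02098899, -28.64853323,  27.        ])) (np.float64(0.07272124586267202), array([ 634.47175851, -203.88525213,  255.        ]), array([622.36935542, -37.75688917, 255.        ]))
[252 343 353 343] 0.007238023810459035
[308 288 402 280] 0.09904443932309658
[270 157 363 148] 0.10016506823645431
[290 146 351 141] 0.08536776411285343
btn [669.93460637 -63.80010944 270.        ]
```

```bash
python3 - <<'E'
from h import *
im=cv2.imread('pics/w5.png'); g=cv2.cvtColor(im,cv2.COLOR_BGR2GRAY)
for v in (190,205,217,230): print(v,g[v,262:282],g[v,366:386])
for u in (300,323,345): print(u,g[155:185,u])
E
```

```text
190 [ 92  92  92  90  90  91  91  91  92  92  91  95 132 174 170 169 167 154
 137 141] [132 146 120  96  94  93  94  92  93  95  94  94  93  93  93  94  98 104
 114 117]
205 [ 92  91  92  91  92  91  91  89  90  91  93 115 154 163 165 165 165 165
 165 165] [164 166 165 165 165 166 157 130  93  93  96  93  94  93  93  93  93 100
 115 116]
217 [114 108  93  91  91  92  91  91  90 109 147 162 162 162 162 162 161 161
 161 162] [163 164 164 166 166 166 166 166 155 125  98  95  95  96  94  94  96  97
 103 116]
230 [116 112 102  90  85  87  89  90  91  92 105 137 160 162 163 166 164 164
 164 165] [167 167 166 167 167 167 164 147  97  78  76  74  72  65  57  57  58  60
  82 112]
300 [162 167 165 162 143 120 117 116 116 116 117 116 115 110  90  79  80  81
  92 126 156 163 167 168 167 166 168 168 168 167]
323 [162 163 164 163 163 163 160 148 101  78  74  76  81 108 153 167 166 163
 162 164 167 169 167 166 167 168 167 167 166 164]
345 [140 138 136 132 145 147 146 147 150 152 153 155 154 152 130  89  79  90
 124 160 169 167 166 167 167 168 164 165 166 168]
```

```bash
python3 - <<'E'
from h import *
z=np.load('w5.npz'); c=(z['K'],z['R'],z['o']); s=cam('side')
for zz in (228,238): print(zz,plane(c,323.3,220.1,zz),plane(s,367.7,246.2,zz), [np.linalg.norm(plane(c,271.5,217,zz)-plane(c,375.2,217,zz))])
# side silhouettes predicted for disc centre, radius 53
X=plane(c,323.3,220.1,238)
for r,zz in((53,238),(53,144),(51.5,238)):
    q=np.array([proj(s,(X[0]+r*np.cos(a),X[1]+r*np.sin(a),zz)) for a in np.linspace(0,6.28,200)])
    print(r,zz,(q.min(0)-[310,190])*4,(q.max(0)-[310,190])*4)
im=cv2.imread('pics/side0.png'); g=cv2.cvtColor(im,cv2.COLOR_BGR2GRAY)
print('row248',g[248,338:356],g[248,382:395],'row 275',g[275,338:356],g[275,375:395])
for col in (360,367,374): print('col',col,g[228:240,col],g[252:264,col],g[276:292,col])
E
```

```text
228 [ 564.43732212 -119.94414025  228.        ] [ 570.0804648  -114.79771027  228.        ] [np.float64(106.92846710102434)]
238 [ 562.18700812 -120.10667161  238.        ] [ 561.59948189 -126.02565791  238.        ] [np.float64(103.74309396220431)]
53 238 [142.64724419 173.05773356] [309.97320598 269.80156223]
53 144 [139.98194152 287.52530395] [300.954727   387.58055032]
51.5 238 [145.00829368 174.34506449] [307.59507742 268.34575337]
row248 [108 102  99  95  94  99 108 128 124 122 175 181 184 181 184 181 181 177] [183 179 180 183 183 170 172 190 190 186 176 167 148] row 275 [110 109 110 114 118 118 119 111  91  67  70  72  71  73  77  77  83  80] [92 91 89 93 90 91 90 89 89 84 80 78 74 74 77 75 75 76 72 73]
col 360 [127 126 121 113 112 117 145 175 180 183 182 181] [183 183 183 183 166 120  86  87  86  85  86  82] [ 86  87  86  86  84  85  87  85  87  86 119 167 180 153  76  98]
col 367 [ 37  46  44  48  39  72 140 182 181 181 186 183] [179 179 181 178 184 167 125  91  88  92  90  90] [ 91  91  89  90  92  87  90  88  89  90  85  88  95  90 113 152]
col 374 [ 40  28  59 127 178 182 185 184 183 183 182 183] [181 180 181 182 177 156 102  91  93  90  90  91] [90 90 92 88 86 87 94 91 91 88 77 76 74 72 68 71]
```

```bash
python3 - <<'E'
from h import *
st=dict(ee_pos=np.array([634.09,127.37,299.47]),orientation=np.array([8.92e-3,-3.13827,9.06e-4])); c=cam('wrist',st)
im=cv2.imread('pics/w4.png'); g=cv2.cvtColor(im,cv2.COLOR_BGR2GRAY)
m=np.zeros_like(g); m[110:195,362:470]=(g[110:195,362:470]<75)
b=max(blobs(m),key=lambda t:t[0][4]); p=np.argwhere(b[1])[:,::-1]; print(b[0])
P=np.array([plane(c,u,v,45)[:2] for u,v in p]); mu=P.mean(0); w,V=np.linalg.eigh(np.cov(P.T)); d=V[:,1]; d*=np.sign(d[1]); t=(P-mu)@d
print('mid',mu,'ang',np.degrees(np.arctan2(d[1],d[0])),'ext',t.min(),t.max(),'w',np.ptp((P-mu)@V[:,0]))
y=((cv2.cvtColor(im,cv2.COLOR_BGR2HSV)[...,1]>110)&(cv2.cvtColor(im,cv2.COLOR_BGR2HSV)[...,0]>18)); m=np.zeros_like(g); m[185:265,278:358]=y[185:265,278:358]
q=np.argwhere(max(blobs(m,30),key=lambda t:t[0][4])[1])[:,::-1].astype(np.float32); el=cv2.fitEllipse(cv2.convexHull(q)); print(el); C=plane(c,*el[0],74)[:2]; print('caps',C, 'dir from bowl',np.degrees(np.arctan2(*(mu-C)[::-1])),np.linalg.norm(mu-C))
E
```

```text
[366 118  94  71 914]
mid [563.50717241 222.90751008] ang 123.62020251840849 ext -54.350499031883125 44.19705827571787 w 23.0397863695846
((317.896484375, 225.87484741210938), (61.91426467895508, 62.62794494628906), 96.44800567626953)
caps [634.01282823 127.09997971] dir from bowl 126.3496986055602 118.95432055380178
```

Call:
{"name": "servo_tool", "arguments": {"plan": [[[-1,0.01,0.786,0,0,0,-0.99],[-1,0.01,0.786,0,0,0,-0.99],[-1,0.01,0.786,0,0,0,-0.99],[-1,0.01,0.786,0,0,0,-0.99],[-1,0.01,0.786,0,0,0,-0.99]]]}}

```text
t: 12.98
ee_pos: [564.8, 32.9, 481.7]
orientation: [0.672, 3.069, 0.0]
ft_force: [0.9, -0.7, 0.3]
width: 87.8
grasp_force: 0.0
```

Call:
{"name": "servo_tool", "arguments": {"plan": [[[-1,0.01,0.786,0,0,0,-0.99],[-1,0.01,0.786,0,0,0,-0.99],[-1,0.01,0.786,0,0,0,-0.99],[-1,0.01,0.786,0,0,0,-0.99],[-1,0.01,0.786,0,0,0,-0.99]]]}}

```text
t: 13.4
ee_pos: [566.8, 190.3, 481.6]
orientation: [1.313, 2.854, 0.0]
ft_force: [0.7, -0.2, 1.0]
width: 87.8
grasp_force: 0.0
```

Call:
{"name": "servo_tool", "arguments": {"plan": [[[-1,0.01,0.786,0,0,0,-0.99],[-1,0,0,-0.8,0,0,0],[-1,0,0,-1,0,0,0],[-1,0,0,-1,0,0,0],[-1,0,0,-1,0,0,0]]]}}

```text
t: 13.82
ee_pos: [567.3, 220.6, 328.4]
orientation: [1.428, 2.797, 0.002]
ft_force: [0.4, 0.6, 0.4]
width: 87.7
grasp_force: 0.0
```

Call:
{"name": "servo_tool", "arguments": {"plan": [[[-1,0,0,-0.7,0,0,0],[-1,0,0,0,0,0,0],[-1,0,0,0,0,0,0],[-1,0,0,0,0,0,0],[-1,0,0,0,0,0,0]]]}}

```text
t: 14.23
ee_pos: [568.7, 220.6, 304.2]
orientation: [1.428, 2.795, 0.005]
ft_force: [0.6, 0.2, 0.6]
width: 88.1
grasp_force: 0.0
```

```bash
cat > hd.py <<'E'
from h import *
st=readout.get_obs(); c,im=snap('wrist','w6.png'); print(st['ee_pos'],st['orientation'])
g=cv2.cvtColor(im,cv2.COLOR_BGR2GRAY)
u,v=proj(c,(567.3,220.8,47)); print(u,v)
for r in range(int(v)-40,int(v)+41,20):
    x=np.where(g[r,int(u)-50:int(u)+50]<85)[0]+int(u)-50; a,b=plane(c,x.min()-.5,r,44),plane(c,x.max()+.5,r,44); print(r,x.min(),x.max(),((a+b)/2).round(1),np.linalg.norm(a-b).round(1))
E
python3 hd.py
```

```text
[568.71238    220.62821407 304.21871052] [1.42799889 2.79492654 0.00512059]
316.3717445934666 216.7816530168759
176 308 327 [543.8 255.3  44. ] 20.3
196 308 326 [555.4 238.4  44. ] 19.6
216 308 326 [567.7 221.3  44. ] 20.0
236 308 326 [580.5 203.7  44. ] 20.3
256 301 326 [590.6 183.1  44. ] 28.3
```

Call:
{"name": "servo_tool", "arguments": {"plan": [[[-1,0,0,-1,0,0,0],[-1,0,0,-1,0,0,0],[-1,0,0,-1,0,0,0],[-1,0,0,-1,0,0,0],[-1,0,0,-0.7,0,0,0]]]}}

```text
t: 14.7
ee_pos: [567.5, 220.2, 112.2]
orientation: [1.429, 2.797, 0.001]
ft_force: [-0.8, -0.3, -0.4]
width: 87.5
grasp_force: 0.0
```

Call:
{"name": "servo_tool", "arguments": {"plan": [[[-1,0,0,-0.3,0,0,0],[-1,0,0,0,0,0,0],[-1,0,0,0,0,0,0],[-1,0,0,0,0,0,0],[-1,0,0,0,0,0,0]]]}}

```text
t: 15.12
ee_pos: [568.9, 220.8, 104.0]
orientation: [1.428, 2.795, 0.005]
ft_force: [-0.4, 0.8, -0.8]
width: 87.7
grasp_force: 0.0
```

Call:
{"name": "servo_tool", "arguments": {"plan": [[[-1,0,0,0,0,0,0],[-1,0,0,0,0,0,0],[-1,0,0,0,0,0,0],[-1,0,0,0,0,0,0],[-1,0,0,0,0,0,0]]]}}

```text
t: 15.53
ee_pos: [567.4, 220.2, 101.7]
orientation: [1.429, 2.798, 0.0]
ft_force: [-1.0, -0.3, 0.4]
width: 87.7
grasp_force: 0.0
```

Call:
{"name": "servo_tool", "arguments": {"plan": [[[-1,0,0.02,-0.12,0,0,0],[-1,0,0,0,0,0,0],[-1,0,0,0,0,0,0],[-1,0,0,0,0,0,0],[1,0,0,0,0,0,0]]]}}

```text
t: 15.95
ee_pos: [567.4, 221.0, 96.5]
orientation: [-1.429, -2.798, 0.0]
ft_force: [0.4, 0.5, -0.4]
width: 84.0
grasp_force: 0.0
```

Call:
{"name": "servo_tool", "arguments": {"plan": [[[1,0,0,0,0,0,0],[1,0,0,0,0,0,0],[1,0,0,0,0,0,0],[1,0,0,0,0,0,0],[1,0,0,0,0,0,0]]]}}

```text
t: 16.37
ee_pos: [567.4, 221.0, 96.7]
orientation: [1.429, 2.798, 0.0]
ft_force: [-0.0, 0.5, -0.0]
width: 51.2
grasp_force: 0.0
```

Call:
{"name": "servo_tool", "arguments": {"plan": [[[1,0,0,0,0,0,0],[1,0,0,0,0,0,0],[1,0,0,0,0,0,0],[1,0,0,0,0,0,0],[1,0,0,0,0,0,0]]]}}

```text
t: 16.78
ee_pos: [567.4, 221.0, 96.7]
orientation: [1.429, 2.798, 0.0]
ft_force: [-0.2, -0.6, 0.2]
width: 19.7
grasp_force: 30.0
```

Call:
{"name": "servo_tool", "arguments": {"plan": [[[1,0,0,0.1,0,0,0],[1,0,0,0.2,0,0,0],[1,0,0,0.25,0,0,0],[1,0,0,0.25,0,0,0],[1,0,0,0.2,0,0,0]]]}}

```text
t: 17.2
ee_pos: [567.6, 221.1, 138.2]
orientation: [1.429, 2.797, 0.001]
ft_force: [-0.0, -0.3, -3.9]
width: 19.5
grasp_force: 30.0
```

Call:
{"name": "servo_tool", "arguments": {"plan": [[[1,0,0,0.1,0,0,0],[1,0,0,0,0,0,0],[1,0,0,0,0,0,0],[1,0,0,0,0,0,0],[1,0,0,0,0,0,0]]]}}

```text
t: 17.62
ee_pos: [567.7, 221.5, 141.1]
orientation: [1.428, 2.797, 0.002]
ft_force: [-2.0, 4.1, 4.3]
width: 20.1
grasp_force: 30.0
```

```bash
python3 - <<'E'
from h import *
st=readout.get_obs(); print(st['ee_pos'],st['width'],st['ft_force'],st['moment'])
c,im=snap('side','s7.png'); u,v=proj(c,(615,155,100)).astype(int)
c2,im2=snap('scene','c7.png'); u2,v2=proj(c2,(615,155,100)).astype(int)
f=lambda i,u,v: cv2.resize(i[v-40:v+40,u-50:u+50],(400,320),interpolation=cv2.INTER_CUBIC)
cv2.imwrite('pics/p7.png',np.hstack([f(im,u,v),f(im2,u2,v2)])); print(u,v,u2,v2)
dz=st['ee_pos'][2]-96.7
for cc in(c,c2):
    print('rim',proj(cc,(634.2,127.2,64+dz)),'hend',proj(cc,(634.2-165*.581,127.2+165*.814,36+dz)))
E
```

```text
[567.68272104 221.53749819 141.10883553] 20.117225442551995 [-2.02016352  4.11810359  4.27347306] [0.32404909 0.03120209 0.10738898]
327 232 264 271
rim [337.2142667 232.5501955] hend [288.82719788 228.70278436]
rim [269.95774809 264.25795924] hend [243.73078549 296.42203698]
```

View pics/p7.png

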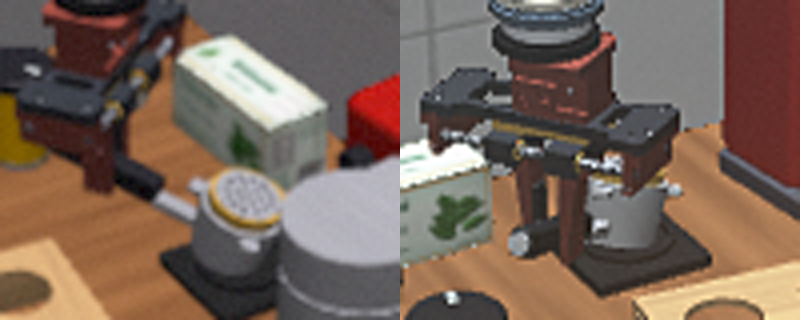

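The side view shows the bowl sagged: the handle pitched in the pads, with the capsule still in. I'll lower it back into the stand and regrip nearer the bowl.

Call:
{"name": "servo_tool", "arguments": {"plan": [[[1,0,0,-0.15,0,0,0],[1,0,0,-0.15,0,0,0],[1,0,0,-0.15,0,0,0],[1,0,0,-0.15,0,0,0],[1,0,0,0,0,0,0]]]}}

```text
t: 18.13
ee_pos: [566.9, 220.6, 115.0]
orientation: [-1.428, -2.797, 0.002]
ft_force: [0.6, 1.1, 0.2]
width: 19.9
grasp_force: 30.0
```

Call:
{"name": "servo_tool", "arguments": {"plan": [[[1,0,0,-0.12,0,0,0],[1,0,0,-0.12,0,0,0],[1,0,0,-0.12,0,0,0],[1,0,0,-0.06,0,0,0],[1,0,0,0,0,0,0]]]}}

```text
t: 18.55
ee_pos: [567.1, 220.8, 99.0]
orientation: [-1.429, -2.797, 0.001]
ft_force: [-0.3, 2.4, -0.2]
width: 20.1
grasp_force: 30.0
```

Call:
{"name": "servo_tool", "arguments": {"plan": [[[1,0,0,0,0,0,0],[1,0,0,0,0,0,0],[1,0,0,0,0,0,0],[1,0,0,0,0,0,0]]]}}

```text
t: 18.88
ee_pos: [567.2, 220.8, 99.7]
orientation: [-1.429, -2.797, 0.001]
ft_force: [0.5, 1.8, -2.3]
width: 19.8
grasp_force: 30.0
```

Call:
{"name": "servo_tool", "arguments": {"plan": [[[1,0,0,-0.05,0,0,0],[1,0,0,-0.03,0,0,0],[1,0,0,0,0,0,0],[1,0,0,0,0,0,0],[-0.2,0,0,0,0,0,0]]]}}

```text
t: 19.3
ee_pos: [567.6, 221.0, 96.8]
orientation: [1.429, 2.797, 0.0]
ft_force: [0.2, -0.4, -0.1]
width: 23.6
grasp_force: 0.0
```

Call:
{"name": "servo_tool", "arguments": {"plan": [[[-0.5,0,0,0,0,0,0],[-1,0,0,0,0,0,0],[-1,0,0,0,0,0,0],[-1,0,0,0,0,0,0],[-1,0,0,0,0,0,0]]]}}

```text
t: 19.72
ee_pos: [567.5, 220.9, 96.6]
orientation: [1.429, 2.798, -0.0]
ft_force: [0.2, 0.3, -0.0]
width: 56.4
grasp_force: 0.0
```

Call:
{"name": "servo_tool", "arguments": {"plan": [[[-1,0,0,0.5,0,0,0],[-1,0,0,1,0,0,0],[-1,0,0,1,0,0,0],[-1,0.2,-0.28,0.9,0,0,0],[-1,0.5,-0.7,0.5,0,0,0]]]}}

```text
t: 20.13
ee_pos: [595.3, 184.1, 257.0]
orientation: [1.423, 2.798, 0.005]
ft_force: [1.3, 0.9, 0.0]
width: 86.9
grasp_force: 0.0
```

Call:
{"name": "servo_tool", "arguments": {"plan": [[[-1,0.3,-0.4,0.8,0,0,0],[-1,0,0,0.5,0,0,0],[-1,0,0,0,0,0,0],[-1,0,0,0,0,0,0],[-1,0,0,0,0,0,0]]]}}

```text
t: 20.55
ee_pos: [606.5, 165.8, 303.5]
orientation: [-1.428, -2.797, 0.002]
ft_force: [-0.4, -0.3, 0.2]
width: 87.7
grasp_force: 0.0
```

Call:
{"name": "servo_tool", "arguments": {"plan": [[[-1,0,0,0,0,0,0],[-1,0,0,0,0,0,0],[-1,0,0,0,0,0,0],[-1,0,0,0,0,0,0],[-1,0,0,0,0,0,0]]]}}

```text
t: 20.97
ee_pos: [607.3, 165.9, 304.1]
orientation: [-1.429, -2.797, 0.001]
ft_force: [-0.4, -0.7, -0.5]
width: 88.0
grasp_force: 0.0
```

```bash
python3 - <<'E'
from h import *
st=readout.get_obs(); print(st['ee_pos'],st['orientation']); c,im=snap('wrist','w8.png')
g=cv2.cvtColor(im,cv2.COLOR_BGR2GRAY); hsv=cv2.cvtColor(im,cv2.COLOR_BGR2HSV)
np.savez('w8.npz',K=c[0],R=c[1],o=c[2])
u,v=proj(c,(634.2,127.2,74)); print('exp caps px',u,v)
for k in (90,110,130,150):
    P=np.array([634.2-.581*k,127.2+.814*k,44]); a,r=proj(c,P).round().astype(int)
    x=np.where(g[r,a-35:a+35]<85)[0]+a-35
    if len(x): q=(plane(c,x.min()-.5,r,44)+plane(c,x.max()+.5,r,44))/2; print(k,r,x.min(),x.max(),q.round(1),np.linalg.norm(plane(c,x.min()-.5,r,44)-plane(c,x.max()+.5,r,44)).round(1))
m=np.zeros(g.shape,bool); U,V=int(u),int(v); m[V-45:V+45,U-45:U+45]=((hsv[...,1]>110)&(hsv[...,0]>18)&(hsv[...,0]<32))[V-45:V+45,U-45:U+45]
b=max(blobs(m,20),key=lambda t:t[0][4]); q=np.argwhere(b[1])[:,::-1].astype(np.float32); el=cv2.fitEllipse(cv2.convexHull(q)); print(el,plane(c,*el[0],74))
cv2.imwrite('pics/w8c.png',cv2.resize(im[max(0,V-150):V+90,U-120:U+120],(480,480)))
E
```

```text
[607.25331209 165.93547179 304.14630271] [-1.42855885e+00 -2.79731276e+00  8.68868120e-04]
exp caps px 317.70941170743055 269.8240671282976
90 176 309 328 [581.9 200.7  44. ] 20.3
110 156 309 328 [570.3 216.7  44. ] 20.0
130 135 309 328 [558.5 233.   44. ] 19.7
150 114 309 329 [547.5 249.   44. ] 20.3
((318.34564208984375, 267.1676330566406), (57.97895431518555, 59.469383239746094), 99.71385192871094) [633.05063451 129.87481931  74.        ]
```

View pics/w8c.png

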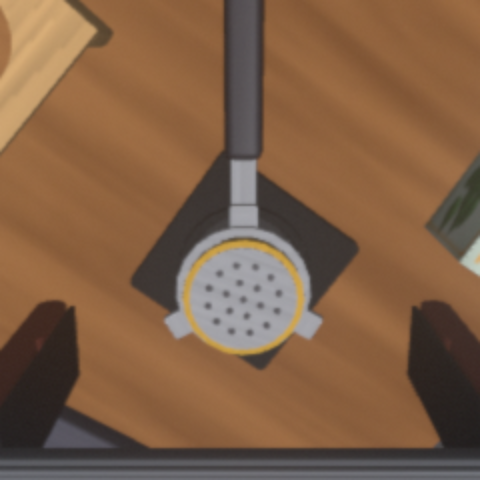

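The bowl is back in its stand upright, with the capsule seated at (243,295) and the handle straight up the image. I'll regrip at 80 mm from the axis with the gripper tilted 25° outward.

Call:
{"name": "servo_tool", "arguments": {"plan": [[[-1,-0.18,0.244,-0.6,-0.814,-0.581,0],[-1,-0.18,0.244,-0.6,-0.814,-0.581,0],[-1,-0.18,0.244,-0.6,-0.814,-0.581,0],[-1,-0.18,0.244,-0.6,-0.814,-0.581,0],[-1,-0.16,0.244,-0.6,-0.814,-0.581,0]]]}}

```text
t: 21.43
ee_pos: [572.1, 215.2, 184.4]
orientation: [1.245, 2.437, -0.278]
ft_force: [0.5, -0.9, -0.3]
width: 87.9
grasp_force: 0.0
```

Call:
{"name": "servo_tool", "arguments": {"plan": [[[-1,0,0,-0.5,0,0,0],[-1,0,0,-0.5,0,0,0],[-1,0,0,-0.3,0,0,0],[-1,0,0,0,0,0,0],[-1,0,0,0,0,0,0]]]}}

```text
t: 21.85
ee_pos: [572.3, 214.4, 132.5]
orientation: [1.247, 2.441, -0.281]
ft_force: [0.5, -0.8, 0.9]
width: 87.8
grasp_force: 0.0
```

Call:
{"name": "servo_tool", "arguments": {"plan": [[[-1,0,0,0,0,0,0],[-1,0,0,0,0,0,0],[-1,0,0,0,0,0,0],[-1,0,0,0,0,0,0],[-1,0,0,0,0,0,0]]]}}

```text
t: 22.27
ee_pos: [572.5, 214.6, 133.4]
orientation: [1.247, 2.44, -0.279]
ft_force: [0.6, -0.9, 0.5]
width: 87.3
grasp_force: 0.0
```

```bash
cat > st.py <<'E'
from h import *
st=readout.get_obs(); M=R.from_rotvec(st['orientation']).as_matrix()
print('tcp',st['ee_pos'].round(1),'grasp',(st['ee_pos']+61*M[:,2]).round(1),'tz',M[:,2].round(3),'tx yaw',np.degrees(np.arctan2(M[1,0],M[0,0])).round(1),'ft',st['ft_force'].round(1),'mom',st['moment'].round(2),'w',st['width'].round(1))
print(st['qpos'].round(2))
E
python3 st.py
```

```text
Traceback (most recent call last):
  File "st.py", line 3, in <module>
    print('tcp',st['ee_pos'].round(1),'grasp',(st['ee_pos']+61*M[:,2]).round(1),'tz',M[:,2].round(3),'tx yaw',np.degrees(np.arctan2(M[1,0],M[0,0])).round(1),'ft',st['ft_force'].round(1),'mom',st['moment'].round(2),'w',st['width'].round(1))
                                                                                                                                                                                                                          ^^^^^^^^^^^^^^^^^
AttributeError: 'float' object has no attribute 'round'
```

Call:
{"name": "servo_tool", "arguments": {"plan": [[[-1,0,0,-0.4,0,0,0],[-1,0,0,-0.4,0,0,0],[-1,0,0,-0.2,0,0,0],[-1,0,0,0,0,0,0],[-1,0,0,0,0,0,0]]]}}

```text
t: 22.68
ee_pos: [572.1, 214.5, 92.5]
orientation: [1.247, 2.441, -0.281]
ft_force: [0.9, -0.4, 0.7]
width: 87.9
grasp_force: 0.0
```

```bash
sed -i "s/,'w',.*)$/,'w',st['width'])/" st.py; python3 st.py
```

```text
tcp [572.1 214.5  92.5] grasp [587.  193.4  37.2] tz [ 0.245 -0.345 -0.906] tx yaw 125.9 ft [ 0.9 -0.4  0.7] mom [ 0.15  0.13 -0.02] w 87.89752403240207
[ 0.5   0.72  1.79 -0.7   0.71  0.43]
```

Call:
{"name": "servo_tool", "arguments": {"plan": [[[1,0,0,0,0,0,0],[1,0,0,0,0,0,0],[1,0,0,0,0,0,0],[1,0,0,0,0,0,0],[1,0,0,0,0,0,0]]]}}

```text
t: 23.1
ee_pos: [572.4, 214.7, 93.1]
orientation: [1.247, 2.44, -0.279]
ft_force: [-0.3, -0.0, -0.7]
width: 57.9
grasp_force: 0.0
```

Call:
{"name": "servo_tool", "arguments": {"plan": [[[1,0,0,0,0,0,0],[1,0,0,0,0,0,0],[1,0,0,0,0,0,0],[1,0,0,0,0,0,0],[1,0,0,0,0,0,0]]]}}

```text
t: 23.52
ee_pos: [572.2, 214.6, 92.6]
orientation: [1.247, 2.441, -0.28]
ft_force: [-0.1, 0.3, -0.5]
width: 24.6
grasp_force: 0.0
```

Call:
{"name": "servo_tool", "arguments": {"plan": [[[1,0,0,0,0,0,0],[1,0,0,0,0,0,0],[1,0,0,0,0,0,0]]]}}

```text
t: 23.77
ee_pos: [572.2, 214.7, 92.7]
orientation: [1.247, 2.441, -0.28]
ft_force: [0.4, 1.0, -0.5]
width: 20.0
grasp_force: 30.0
```

```bash
python3 st.py
```

```text
tcp [572.2 214.7  92.7] grasp [587.2 193.7  37.4] tz [ 0.246 -0.344 -0.906] tx yaw 125.9 ft [ 0.4  1.  -0.5] mom [0.16 0.07 0.01] w 20.04745085091955
[ 0.5   0.71  1.79 -0.7   0.71  0.43]
```

Call:
{"name": "servo_tool", "arguments": {"plan": [[[1,0,0,0.03,0,0,0],[1,0,0,0.06,0,0,0],[1,0,0,0.1,0,0,0],[1,0,0,0.12,0,0,0],[1,0,0,0.12,0,0,0]]]}}

```text
t: 24.18
ee_pos: [572.1, 214.6, 110.2]
orientation: [1.247, 2.441, -0.28]
ft_force: [0.8, -0.2, -3.1]
width: 19.8
grasp_force: 30.0
```

Call:
{"name": "servo_tool", "arguments": {"plan": [[[1,0,0,0.12,0,0,0],[1,0,0,0.12,0,0,0],[1,0,0,0.12,0,0,0],[1,0,0,0.06,0,0,0],[1,0,0,0.03,0,0,0]]]}}

```text
t: 24.6
ee_pos: [572.4, 214.7, 128.6]
orientation: [1.247, 2.44, -0.279]
ft_force: [0.5, 0.1, -4.2]
width: 19.9
grasp_force: 30.0
```

Call:
{"name": "servo_tool", "arguments": {"plan": [[[1,0,0,0,0,0,0],[1,0,0,0,0,0,0],[1,0,0,0,0,0,0]]]}}

```text
t: 24.85
ee_pos: [572.1, 214.5, 127.6]
orientation: [1.247, 2.441, -0.28]
ft_force: [0.1, -0.1, -4.0]
width: 20.5
grasp_force: 30.0
```

```bash
cat > pf.py <<'E'
# find the capsule's top ellipse in side view near an expected place, compare to prediction
from h import *
import sys
exec(open('st.py').read())
def top(name,bowl,rimz,fn=None):
    c,im=snap(name,fn); hsv=cv2.cvtColor(im,cv2.COLOR_BGR2HSV); e=proj(c,(bowl[0],bowl[1],rimz+10)); U,V=e.astype(int)
    m=np.zeros(im.shape[:2],bool); sl=np.s_[V-22:V+30,U-25:U+25]
    m[sl]=((hsv[...,1]>110)&(hsv[...,0]>18)&(hsv[...,0]<32)&(hsv[...,2]>110))[sl]
    b=blobs(m,8); q=np.vstack([np.argwhere(x[1])[:,::-1] for x in b]).astype(np.float32)
    el=cv2.fitEllipse(cv2.convexHull(q)); return c,im,e,el,q
if __name__=='__main__':
    dz=float(sys.argv[1]); c,im,e,el,q=top('side',(634,128),64+dz,sys.argv[2]); print('exp',e,'ell',el,'bbox',q.min(0),q.max(0))
E
python3 pf.py 36 s9.png
```

```text
tcp [572.1 214.5 127.6] grasp [587.  193.5  72.3] tz [ 0.245 -0.344 -0.906] tx yaw 125.9 ft [ 0.1 -0.1 -4. ] mom [0.57 0.53 0.03] w 20.461208204081302
[ 0.5   0.66  1.79 -0.66  0.75  0.38]
exp [337.02215992 232.01233988] ell ((336.8284912109375, 234.38143920898438), (8.670999526977539, 18.23143768310547), 89.38455200195312) bbox [328. 234.] [346. 238.]
```

```bash
python3 - <<'E'
from h import *
im=cv2.imread('pics/s9.png'); c=cam('side'); hsv=cv2.cvtColor(im,cv2.COLOR_BGR2HSV)
for dz in (35,28,20):
  q=np.array([proj(c,(634+31*np.cos(a),128+31*np.sin(a),74+dz)) for a in np.linspace(0,6.28,100)]); print(dz,q.min(0),q.max(0))
for u in (330,334,337,340,344): print(u,hsv[224:244,u,0],hsv[224:244,u,1])
E
```

```text
35 [326.8528056  226.67559245] [347.19116143 238.06321963]
28 [326.85566476 228.55889655] [347.14452833 239.97636715]
20 [326.85891538 230.70022183] [347.0915105  242.15128084]
330 [ 54  60  60  55  22  19  12 117 125 118 125  13  19  20  17  13 135 120
 128 130] [ 12   9  14  15  69  76  23  14  15  16  16  25 108 178 139  34   7  11
  13  10]
334 [ 37  53  49  22  18 117 120 123 127 125 123 126 120  11  20  20  16   7
 124 120] [ 22  24  34  62  39  15  14  14  14  15  15  14  12  43 171 181  68  17
  16  15]
337 [ 51  54  37  23  14 120 123 123 123 117 125 123 123  14  19  20  19  14
 131 120] [ 47  57 122  58  24  12  13  15  15  15  15  12  14  33 154 175 122  35
  12  12]
340 [ 54  55  43  21  16 124 123 120 120 124 117 120 131  16  20  19  17  15
 128 125] [ 12  14  17  47  35  11  13  13  12  13  12  16  12  60 174 185  75  23
  15  17]
344 [ 40  30  45  30  19  18  11 120 123 123 160  16  19  20  19  12 130 126
 140 130] [  9  19  14  14  58  71  28  13  14  14   8  57 125 176 117  18  14  12
  10  10]
```

The capsule top spans rows 226.5–238 in the side view, as expected for a level bowl, so there was no sag this time. I'll carry it round the front to below the group head.

Call:
{"name": "servo_tool", "arguments": {"plan": [[[1,-0.3,0,0.08,0,0,0],[1,-0.5,0,0.08,0,0,0],[1,-0.6,0,0.08,0,0,0],[1,-0.6,0,0.07,0,0,0],[1,-0.4,0,0,0,0,0]]]}}

```text
t: 25.32
ee_pos: [473.4, 214.0, 140.5]
orientation: [1.247, 2.441, -0.282]
ft_force: [0.2, 0.6, -3.6]
width: 20.2
grasp_force: 30.0
```

Call:
{"name": "servo_tool", "arguments": {"plan": [[[1,0,-0.3,0,0,0,0.194],[1,0,-0.6,0,0,0,0.194],[1,0,-0.8,0,0,0,0.194],[1,0,-0.8,0,0,0,0.194],[1,0,-0.8,0,0,0,0.194]]]}}

```text
t: 25.73
ee_pos: [475.6, 81.4, 140.5]
orientation: [1.137, 2.487, -0.256]
ft_force: [1.7, -0.7, -3.7]
width: 20.0
grasp_force: 30.0
```

Call:
{"name": "servo_tool", "arguments": {"plan": [[[1,0,-0.8,0,0,0,0.194],[1,0,-0.8,0,0,0,0.194],[1,0,-0.8,0,0,0,0.194],[1,0,-0.5,0,0,0,0.194],[1,0,-0.32,0,0,0,0.194]]]}}

```text
t: 26.15
ee_pos: [475.2, -48.6, 140.4]
orientation: [1.033, 2.527, -0.234]
ft_force: [-0.2, 0.0, -4.5]
width: 19.7
grasp_force: 30.0
```

Call:
{"name": "servo_tool", "arguments": {"plan": [[[1,0.1,0,0,0,0,0],[1,0.1,0,0,0,0,0],[1,0.06,0,0,0,0,0],[1,0,0,0,0,0,0],[1,0,0,0,0,0,0]]]}}

```text
t: 26.57
ee_pos: [487.0, -45.3, 140.3]
orientation: [1.03, 2.527, -0.232]
ft_force: [-0.2, -0.2, -3.4]
width: 19.7
grasp_force: 30.0
```

```bash
python3 st.py; python3 - <<'E'
from h import *
c,im=snap('side','s10.png'); d,i2=snap('scene','c10.png')
u,v=proj(c,(562,-121,140)).astype(int); a,b=proj(d,(540,-100,140)).astype(int); print(u,v,a,b)
f=lambda i,u,v: cv2.resize(i[v-50:v+50,u-50:u+50],(400,400),interpolation=cv2.INTER_CUBIC)
cv2.imwrite('pics/p10.png',np.hstack([f(im,u,v),f(i2,a,b)]))
E
```

```text
tcp [487.  -45.3 140.3] grasp [505.3 -63.5  85. ] tz [ 0.301 -0.297 -0.906] tx yaw 135.7 ft [-0.2 -0.2 -3.4] mom [0.48 0.53 0.05] w 19.685524347692454
[ 0.03  0.48  2.17 -1.07  0.36  0.22]
365 275 348 250
```

View pics/p10.png

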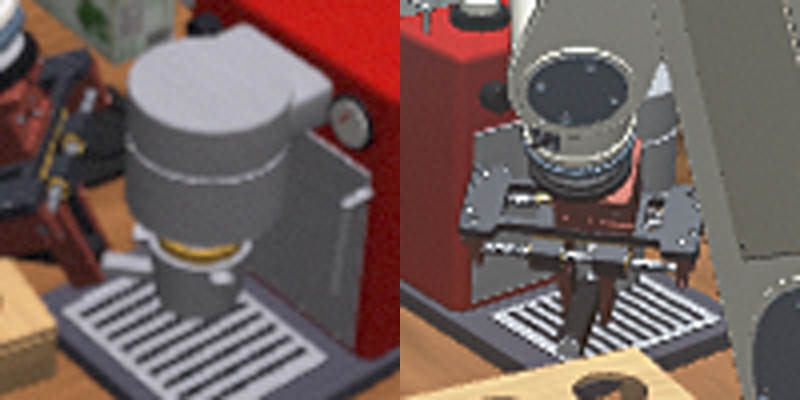

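The portafilter hangs below the head in the side crop: bowl centre column is about 201 and head column about 208. I'll measure that offset.

```bash
python3 - <<'E'
from h import *
im=cv2.imread('pics/s10.png'); g=cv2.cvtColor(im,cv2.COLOR_BGR2GRAY); c=cam('side')
for r in (262,268,274): print('head',r,g[r,338:354],g[r,376:392])
for r in (290,294,298): print('bowl',r,g[r,346:362],g[r,368:384])
for u in (355,360,365,370): print('col',u,'head bottom',g[276:292,u],'foot',g[296:312,u])
b=np.array([487+75.9,-45.3-74.4]); print('bowl est',b)
def cyl(x,y,z,r):
    q=np.array([proj(c,(x+r*np.cos(a),y+r*np.sin(a),z)) for a in np.linspace(0,6.28,400)]); return q.min(0).round(1),q.max(0).round(1)
for z in(144,165,190): print('head',z,cyl(562.5,-121,z,53))
for z in(63,73,85,100): print('bowl',z,cyl(*b,z,35))
print('px/mm',proj(c,(573,-121,144))-proj(c,(563,-121,144)),proj(c,(563,-111,144))-proj(c,(563,-121,144)))
E
```

```text
head 262 [ 39  40  39  39  39  34  38  25  49 100 117  84  70  75  78  79] [91 87 90 89 89 89 88 85 80 94 96 68 71 74 73 71]
head 268 [44 38 42 34 33 32 15 32 55 63 67 72 73 74 80 75] [119 138 129 129 126  90  89  91  87  86  78  74  75  73  76  74]
head 274 [106 106 109 107 109 112 111 103  77  67  69  69  75  73  77  81] [91 92 90 92 90 91 91 90 83 82 75 74 74 68 76 74]
bowl 290 [181 180 178 182 179 178 144  68  66  81 113 146 160 154 137 123] [108 124 143 151 152 156 122  86  72  69  74  76  75  75  77  76]
bowl 294 [140 124 115 106  82  79  74  66  63  70  71  76  77  77  82  80] [173 187 191 185 159 110  72  75  82  81  66  65  69  72  74  76]
bowl 298 [ 73 109 141 160 173 154 131  81  57  69  72  74  78  77  81  84] [ 81  82  79  76  75  71  93 138 150 115  96  90  90  88  84  66]
col 355 head bottom [ 79  82  86  80  83  83  83  87  84  75  79 125 158 133  81  72] foot [ 71  70  69  73  84  91  60 106 156 171 127  55 127 180 155  79]
col 360 head bottom [ 86  82  85  89  85  86  89  87  89  97 136 143  81  83 137 157] foot [ 79  80  81  80  80  79  81  77  71 107 157 172 129  60 133 181]
col 365 head bottom [ 91  91  88  89  89  89  89  88  87  88 106 155 151  81  89 136] foot [ 83  86  84  85  84  79  84  85 102 114  76  98 158 174 131  60]
col 370 head bottom [ 92  91  91  89  91  90  88  90  89  93 112 132 103  92 143 162] foot [ 85  78  79  80  82  79  80  69  99 159 175 135  78 100 163 173]
bowl est [ 562.9 -119.7]
head 144 (array([345.3, 262. ]), array([385.5, 287. ]))
head 165 (array([345.4, 255.8]), array([386. , 280.7]))
head 190 (array([345.6, 248.3]), array([386.6, 272.9]))
bowl 63 (array([351.2, 288.9]), array([376.9, 305.7]))
bowl 73 (array([351.3, 286.1]), array([377.1, 302.9]))
bowl 85 (array([351.4, 282.7]), array([377.3, 299.5]))
bowl 100 (array([351.5, 278.5]), array([377.6, 295.2]))
px/mm [ 3.09371241 -1.24415859] [-2.17575353 -1.99189092]
```

```bash
python3 - <<'E'
from h import *
im=cv2.imread('pics/s10.png'); g=cv2.cvtColor(im,cv2.COLOR_BGR2GRAY); c=cam('side')
for r in range(284,310): print(r,g[r,344:384])
b=np.array([562.9,-119.7])
def cyl(x,y,z,r):
    q=np.array([proj(c,(x+r*np.cos(a),y+r*np.sin(a),z)) for a in np.linspace(0,6.28,400)]); return q.min(0).round(1),q.max(0).round(1)
print(cyl(*b,111.7,35),cyl(*b,61.7,35),[ (t,proj(c,(b[0]-41*np.cos(np.radians(-44.5)+t),b[1]-41*np.sin(np.radians(-44.5)+t),105.2)).round(1)) for t in (0,2.094,-2.094)])
E
```

```text
284 [119 117 115 111 133 163 166 164 167 156  98  84  97  93  88  85  89  85
  88  90  88  87  88  89  89  91  89  90  89  90  87  90  98  98  89  88
  78  73  74  75]
285 [116 116 113 101  96  91  78  83 138 169 125  75 102 116 118 111  97  94
  89  88  92  88  90  92  91  90  93  89  94  95  87 101 136 132  81  75
  74  76  76  72]
286 [115 112 118 109  99  98  86  78 121 166 153  79  85 113 135 146 136 123
 115 116 112 106 100 100 105 115 112 115 121 104  82 120 171 152  84  76
  76  72  75  74]
287 [122 116 110 107  98  95  90  88  93 133 160 125  81  71  89 129 143 134
 143 155 151 155 147 141 140 146 132 127 122  95  96 150 171 123  75  76
  72  76  73  77]
288 [154 146 132 124 118 104 100  97  84  87 140 158 138 103  77  76  81 104
 123 138 146 151 154 148 135 122 103  75  78 107 145 159 137  80  75  76
  77  75  74  73]
289 [178 181 172 167 161 151 143 142 114  61  87 133 157 149 127 104  83  77
  82  76  83  81  79  80  82  82  92 101 120 158 170 135  83  71  74  76
  78  76  73  76]
290 [180 181 181 180 178 182 179 178 144  68  66  81 113 146 160 154 137 123
 112  97  93  8
[... 2755 characters left out ...]
 77  95]
307 [128  74  57  96 126 159 180 170 153 130  73  55  98 128 157 183 172 157
 128  74  56  98 129 159 184 176 135  90  75  55 108 142 161 183 175 140
  96  77  56 112]
308 [ 61  97 128 157 178 168 154 127  75  59  97 127 158 181 173 155 129  78
  60 101 129 158 185 174 155 133  78  61  98 129 159 184 173 157 127  77
  56  94 127 157]
309 [128 159 178 171 154 126  74  60  97 131 162 180 169 155 126  77  60  97
 131 162 181 174 156 131  77  63 100 131 162 181 171 155 130  76  61  99
 130 162 187 175]
(array([351.6, 275.2]), array([377.9, 291.8])) (array([351.2, 289.2]), array([376.9, 306.1])) [(0, array([349.6, 283.1])), (2.094, array([370.1, 294.7])), (-2.094, array([374.2, 278.1]))]
```

Call:
{"name": "servo_tool", "arguments": {"plan": [[[1,0.03,0.01,0.1,0,0,0],[1,0,0,0.2,0,0,0],[1,0,0,0.2,0,0,0],[1,0,0,0.2,0,0,0],[1,0,0,0.1,0,0,0]]]}}

```text
t: 27.08
ee_pos: [487.8, -45.4, 172.9]
orientation: [1.031, 2.527, -0.232]
ft_force: [0.1, -0.7, -4.2]
width: 19.7
grasp_force: 30.0
```

Call:
{"name": "servo_tool", "arguments": {"plan": [[[1,0,0,0.06,0,0,0],[1,0,0,0.06,0,0,0],[1,0,0,0.06,0,0,0],[1,0,0,0,0,0,0],[1,0,0,0,0,0,0]]]}}

```text
t: 27.5
ee_pos: [487.7, -45.8, 179.4]
orientation: [1.032, 2.527, -0.232]
ft_force: [-0.3, -0.0, -3.9]
width: 19.9
grasp_force: 30.0
```

```bash
python3 st.py
```

```text
tcp [487.7 -45.8 179.4] grasp [506.  -64.  124.1] tz [ 0.3   -0.298 -0.906] tx yaw 135.6 ft [-0.3 -0.  -3.9] mom [ 0.47  0.56 -0.04] w 19.899748536194963
[ 0.03  0.39  2.16 -0.86  0.41 -0.  ]
```

Call:
{"name": "servo_tool", "arguments": {"plan": [[[1,0,0,0.06,0,0,0],[1,0,0,0.06,0,0,0],[1,0,0,0.06,0,0,0],[1,0,0,0,0,0,0],[1,0,0,0,0,0,0]]]}}

```text
t: 27.92
ee_pos: [487.9, -45.8, 186.9]
orientation: [1.032, 2.526, -0.232]
ft_force: [-0.0, -0.2, -3.7]
width: 19.7
grasp_force: 30.0
```

Call:
{"name": "servo_tool", "arguments": {"plan": [[[1,0,0,0.06,0,0,0],[1,0,0,0.06,0,0,0],[1,0,0,0.04,0,0,0],[1,0,0,0,0,0,0],[1,0,0,0,0,0,0]]]}}

```text
t: 28.33
ee_pos: [487.9, -45.8, 193.2]
orientation: [1.032, 2.526, -0.232]
ft_force: [-0.3, 0.5, -4.1]
width: 19.7
grasp_force: 30.0
```

```bash
python3 st.py
```

```text
tcp [487.9 -45.8 193.2] grasp [506.2 -64.  138. ] tz [ 0.3   -0.298 -0.906] tx yaw 135.6 ft [-0.3  0.5 -4.1] mom [0.52 0.54 0.  ] w 19.712537152332562
[ 0.03  0.36  2.16 -0.8   0.44 -0.06]
```

Call:
{"name": "servo_tool", "arguments": {"plan": [[[1,0,0,0.05,0,0,0],[1,0,0,0.035,0,0,0],[1,0,0,0,0,0,0],[1,0,0,0,0,0,0],[1,0,0,0,0,0,0]]]}}

```text
t: 28.75
ee_pos: [487.8, -45.8, 196.5]
orientation: [1.032, 2.527, -0.232]
ft_force: [0.1, 0.1, -4.8]
width: 20.0
grasp_force: 30.0
```

```bash
python3 st.py; python3 - <<'E'
import numpy as np
a=np.radians(135.2+2.5*np.arange(21)); P=106.5*np.c_[np.cos(a),np.sin(a)]
for i,d in enumerate(np.diff(P,axis=0)/40): print(i,d.round(3))
E
```

```text
tcp [487.8 -45.8 196.5] grasp [506.1 -64.  141.2] tz [ 0.3   -0.298 -0.906] tx yaw 135.6 ft [ 0.1  0.1 -4.8] mom [0.5  0.56 0.01] w 19.957550913733893
[ 0.03  0.35  2.15 -0.79  0.44 -0.08]
0 [-0.08  -0.084]
1 [-0.076 -0.088]
2 [-0.072 -0.091]
3 [-0.068 -0.094]
4 [-0.064 -0.097]
5 [-0.06 -0.1 ]
6 [-0.056 -0.102]
7 [-0.051 -0.104]
8 [-0.046 -0.106]
9 [-0.042 -0.108]
10 [-0.037 -0.11 ]
11 [-0.032 -0.112]
12 [-0.027 -0.113]
13 [-0.022 -0.114]
14 [-0.017 -0.115]
15 [-0.012 -0.116]
16 [-0.007 -0.116]
17 [-0.002 -0.116]
18 [ 0.003 -0.116]
19 [ 0.008 -0.116]
```

Call:
{"name": "servo_tool", "arguments": {"plan": [[[1,-0.08,-0.084,0,0,0,0.5],[1,-0.076,-0.088,0,0,0,0.5],[1,-0.072,-0.091,0,0,0,0.5],[1,-0.068,-0.094,0,0,0,0.5],[1,0,0,0,0,0,0]]]}}

```text
t: 29.17
ee_pos: [475.0, -60.7, 196.2]
orientation: [0.804, 2.599, -0.183]
ft_force: [-0.2, -0.1, -3.9]
width: 19.9
grasp_force: 30.0
```

```bash
python3 st.py
```

```text
tcp [475.  -60.7 196.2] grasp [496.1 -75.4 140.9] tz [ 0.346 -0.241 -0.907] tx yaw 145.7 ft [-0.2 -0.1 -3.9] mom [0.43 0.62 0.03] w 19.92146834609879
[-0.04  0.33  2.2  -0.78  0.33 -0.31]
```

Call:
{"name": "servo_tool", "arguments": {"plan": [[[1,-0.064,-0.097,0,0,0,0.5],[1,-0.06,-0.1,0,0,0,0.5],[1,-0.056,-0.102,0,0,0,0.5],[1,-0.051,-0.104,0,0,0,0.5],[1,0,0,0,0,0,0]]]}}

```text
t: 29.58
ee_pos: [466.2, -76.7, 196.3]
orientation: [0.575, 2.652, -0.132]
ft_force: [-0.5, -0.3, -4.6]
width: 19.8
grasp_force: 30.0
```

Call:
{"name": "servo_tool", "arguments": {"plan": [[[1,-0.046,-0.106,0,0,0,0.5],[1,-0.042,-0.108,0,0,0,0.5],[1,0,0,0,0,0,0]]]}}

```text
t: 29.83
ee_pos: [462.9, -85.1, 196.3]
orientation: [0.457, 2.672, -0.106]
ft_force: [-0.2, -0.1, -4.1]
width: 20.3
grasp_force: 30.0
```

```bash
python3 st.py
```

```text
tcp [462.9 -85.1 196.3] grasp [487.1 -93.8 141. ] tz [ 0.396 -0.143 -0.907] tx yaw 160.6 ft [-0.2 -0.1 -4.1] mom [ 0.22  0.78 -0.07] w 20.286804596853063
[-0.17  0.3   2.24 -0.42  0.18 -1.  ]
```

Call:
{"name": "servo_tool", "arguments": {"plan": [[[1,-0.019,-0.055,0,0,0,0.25],[1,-0.018,-0.055,0,0,0,0.25],[1,-0.017,-0.056,0,0,0,0.25],[1,-0.016,-0.056,0,0,0,0.25],[1,0,0,0,0,0,0]]]}}

```text
t: 30.25
ee_pos: [460.4, -93.5, 196.3]
orientation: [0.344, 2.687, -0.078]
ft_force: [0.5, -0.8, -3.5]
width: 20.0
grasp_force: 30.0
```

Call:
{"name": "servo_tool", "arguments": {"plan": [[[1,-0.014,-0.056,0,0,0,0.25],[1,-0.013,-0.057,0,0,0,0.25],[1,-0.011,-0.057,0,0,0,0.25],[1,-0.01,-0.057,0,0,0,0.25],[1,0,0,0,0,0,0]]]}}

```text
t: 30.67
ee_pos: [458.6, -102.5, 196.4]
orientation: [0.226, 2.698, -0.052]
ft_force: [0.4, -0.2, -4.9]
width: 19.8
grasp_force: 30.0
```

```bash
python3 st.py
```

```text
tcp [ 458.6 -102.5  196.4] grasp [ 483.9 -106.9  141.1] tz [ 0.415 -0.071 -0.907] tx yaw 170.4 ft [ 0.4 -0.2 -4.9] mom [ 0.1   0.73 -0.03] w 19.769822994833742
[-0.26  0.3   2.25  0.25  0.16 -1.9 ]
```

Joint 6 is nearing its limit in this tilted grip. I'll rest the lugs on the ridges here and regrip with the tool vertical to finish the turn.

Call:
{"name": "servo_tool", "arguments": {"plan": [[[1,0,0,-0.02,0,0,0],[1,0,0,-0.02,0,0,0],[1,0,0,0,0,0,0],[1,0,0,0,0,0,0]]]}}

```text
t: 31.0
ee_pos: [458.5, -102.4, 194.7]
orientation: [0.223, 2.698, -0.053]
ft_force: [0.0, -0.2, -4.0]
width: 19.4
grasp_force: 30.0
```

Call:
{"name": "servo_tool", "arguments": {"plan": [[[1,0,0,-0.02,0,0,0],[1,0,0,0,0,0,0],[1,0,0,0,0,0,0]]]}}

```text
t: 31.25
ee_pos: [458.6, -102.7, 194.1]
orientation: [0.222, 2.697, -0.053]
ft_force: [0.2, 0.2, -3.4]
width: 20.1
grasp_force: 30.0
```

Call:
{"name": "servo_tool", "arguments": {"plan": [[[1,0,0,-0.02,0,0,0],[1,0,0,0,0,0,0],[1,0,0,0,0,0,0]]]}}

```text
t: 31.5
ee_pos: [458.7, -102.8, 193.6]
orientation: [0.222, 2.696, -0.053]
ft_force: [-1.8, 1.7, 1.1]
width: 19.7
grasp_force: 30.0
```

```bash
python3 st.py
```

```text
tcp [ 458.7 -102.8  193.6] grasp [ 484.2 -107.2  138.3] tz [ 0.417 -0.072 -0.906] tx yaw 170.6 ft [-1.8  1.7  1.1] mom [0.35 0.19 0.18] w 19.661283418570136
[-0.27  0.31  2.25  0.26  0.15 -1.92]
```

Call:
{"name": "servo_tool", "arguments": {"plan": [[[0.3,0,0,0,0,0,0],[-0.2,0,0,0,0,0,0],[-1,0,0,0,0,0,0],[-1,0,0,0,0,0,0],[-1,0,0,0,0,0,0]]]}}

```text
t: 31.92
ee_pos: [458.7, -102.8, 193.4]
orientation: [0.222, 2.697, -0.053]
ft_force: [0.3, -0.1, -0.4]
width: 49.8
grasp_force: 0.0
```

Call:
{"name": "servo_tool", "arguments": {"plan": [[[-1,0,0,0,0,0,0],[-1,0,0,0,0,0,0],[-1,0,0,0,0,0,0],[-1,-0.15,0.03,0.3,0,0,0],[-1,-0.35,0.06,0.76,0,0,0]]]}}

```text
t: 32.33
ee_pos: [438.0, -99.0, 233.5]
orientation: [0.223, 2.703, -0.052]
ft_force: [0.7, 0.2, 0.1]
width: 82.9
grasp_force: 0.0
```

Call:
{"name": "servo_tool", "arguments": {"plan": [[[-1,-0.35,0.06,0.76,0,0,0],[-1,-0.2,0.03,0.44,0,0,0],[-1,0,0,0,0,0,0],[-1,0,0,0,0,0,0]]]}}

```text
t: 32.67
ee_pos: [416.8, -95.6, 284.6]
orientation: [0.222, 2.694, -0.054]
ft_force: [-0.7, -0.6, 0.0]
width: 87.7
grasp_force: 0.0
```

Call:
{"name": "servo_tool", "arguments": {"plan": [[[-1,0.14,-0.02,0,0.165,0.986,0],[-1,0.14,-0.02,0,0.165,0.986,0],[-1,0.14,-0.02,0,0.165,0.986,0],[-1,0.14,-0.02,0,0.165,0.986,0],[-1,0.15,-0.03,0,0.165,0.986,0]]]}}

```text
t: 33.08
ee_pos: [445.2, -99.8, 282.2]
orientation: [-0.256, -3.125, 0.002]
ft_force: [-0.3, -0.4, -0.2]
width: 88.2
grasp_force: 0.0
```

Call:
{"name": "servo_tool", "arguments": {"plan": [[[-1,0,0,0,0,0,0],[-1,0,0,0,0,0,0],[-1,0,0,0,0,0,0],[-1,0,0,0,0,0,0],[-1,0,0,0,0,0,0]]]}}

```text
t: 33.5
ee_pos: [443.9, -99.7, 283.3]
orientation: [0.257, 3.131, -0.003]
ft_force: [0.2, 1.0, -0.3]
width: 87.8
grasp_force: 0.0
```

```bash
python3 st.py; python3 - <<'E'
from h import *
c,im=snap('wrist','w11.png'); g=cv2.cvtColor(im,cv2.COLOR_BGR2GRAY); np.savez('w11.npz',K=c[0],R=c[1],o=c[2])
d=np.array([-.985,.17])
for k in (90,110,130,150):
    p=np.array([563.5,-120.8])+k*d; u,v=proj(c,(*p,145)); r,a=int(round(v)),int(round(u))
    if not(0<=r<480): print(k,r); continue
    x=np.where(g[r,a-45:a+45]<70)[0]+a-45
    if len(x): q=(plane(c,x.min()-.5,r,145)+plane(c,x.max()+.5,r,145))/2; print(k,r,a,x.min(),x.max(),q.round(1),'exp',p.round(1))
    else: print(k,r,a,g[r,a-20:a+20])
E
```

```text
tcp [443.9 -99.7 283.3] grasp [443.9 -99.8 222.3] tz [ 0.    -0.002 -1.   ] tx yaw 170.6 ft [ 0.2  1.  -0.3] mom [ 0.05 -0.02 -0.03] w 87.75277400226082
[-0.25  0.2   2.01 -0.    0.93 -1.65]
90 296 317 305 330 [ 475.2 -105.5  145. ] exp [ 474.8 -105.5]
110 270 318 304 330 [ 455.3 -102.6  145. ] exp [ 455.2 -102.1]
130 243 318 304 331 [435.6 -99.  145. ] exp [435.4 -98.7]
150 214 318 304 331 [415.5 -95.6 145. ] exp [415.8 -95.3]
```

Call:
{"name": "servo_tool", "arguments": {"plan": [[[-1,0,0,-0.6,0,0,0],[-1,0,0,-0.7,0,0,0],[-1,0,0,-0.5,0,0,0],[-1,0,0,-0.3,0,0,0],[-1,0,0,0,0,0,0]]]}}

```text
t: 33.97
ee_pos: [443.2, -99.5, 197.8]
orientation: [-0.257, -3.127, 0.002]
ft_force: [0.8, 0.3, 0.3]
width: 87.5
grasp_force: 0.0
```

Call:
{"name": "servo_tool", "arguments": {"plan": [[[-1,0,0,0,0,0,0],[-1,0,0,0,0,0,0],[1,0,0,0,0,0,0],[1,0,0,0,0,0,0],[1,0,0,0,0,0,0]]]}}

```text
t: 34.38
ee_pos: [445.3, -100.0, 200.5]
orientation: [0.257, 3.129, -0.004]
ft_force: [-0.4, 0.3, 0.1]
width: 71.1
grasp_force: 0.0
```

Call:
{"name": "servo_tool", "arguments": {"plan": [[[1,0,0,0,0,0,0],[1,0,0,0,0,0,0],[1,0,0,0,0,0,0],[1,0,0,0,0,0,0],[1,0,0,0,0,0,0]]]}}

```text
t: 34.8
ee_pos: [444.9, -99.9, 199.7]
orientation: [-0.257, -3.131, 0.003]
ft_force: [-0.4, -0.1, 0.5]
width: 38.4
grasp_force: 0.0
```

Call:
{"name": "servo_tool", "arguments": {"plan": [[[1,0,0,0,0,0,0],[1,0,0,0,0,0,0],[1,0,0,0,0,0,0],[1,0,0,0,0,0,0]]]}}

```text
t: 35.13
ee_pos: [444.9, -100.0, 199.6]
orientation: [-0.258, -3.131, 0.003]
ft_force: [0.5, -1.5, -0.0]
width: 19.8
grasp_force: 30.0
```

```bash
python3 st.py;  python3 - <<'E'
import numpy as np
a=np.radians(170.2+1.5*np.arange(12)); P=120.5*np.c_[np.cos(a),np.sin(a)]
for i,d in enumerate(np.diff(P,axis=0)/40): print(i,d.round(3))
E
```

```text
tcp [ 444.9 -100.   199.6] grasp [ 444.8 -100.1  138.6] tz [-0.    -0.002 -1.   ] tx yaw 170.6 ft [ 0.5 -1.5 -0. ] mom [-0.03  0.03 -0.19] w 19.81546737754051
[-0.25  0.34  2.07 -0.    0.73 -1.65]
0 [-0.012 -0.078]
1 [-0.01  -0.078]
2 [-0.008 -0.078]
3 [-0.006 -0.079]
4 [-0.004 -0.079]
5 [-0.002 -0.079]
6 [-0.    -0.079]
7 [ 0.002 -0.079]
8 [ 0.004 -0.079]
9 [ 0.006 -0.079]
10 [ 0.008 -0.078]
```

Call:
{"name": "servo_tool", "arguments": {"plan": [[[1,-0.012,-0.078,0.02,0,0,0.3],[1,-0.01,-0.078,0,0,0,0.3],[1,-0.008,-0.078,0,0,0,0.3],[1,0,0,0,0,0,0],[1,0,0,0,0,0,0]]]}}

```text
t: 35.55
ee_pos: [443.3, -109.2, 200.2]
orientation: [-0.136, -3.138, 0.003]
ft_force: [0.2, -1.0, -3.0]
width: 19.6
grasp_force: 30.0
```

Call:
{"name": "servo_tool", "arguments": {"plan": [[[1,-0.006,-0.079,0,0,0,0.3],[1,-0.004,-0.079,0,0,0,0.3],[1,-0.002,-0.079,0,0,0,0.3],[1,0,0,0,0,0,0],[1,0,0,0,0,0,0]]]}}

```text
t: 35.97
ee_pos: [442.9, -118.6, 200.3]
orientation: [-0.013, -3.141, 0.003]
ft_force: [-0.3, 0.5, -2.6]
width: 19.7
grasp_force: 30.0
```

```bash
python3 st.py
```

```text
tcp [ 442.9 -118.6  200.3] grasp [ 442.9 -118.7  139.3] tz [-0.001 -0.002 -1.   ] tx yaw 179.5 ft [-0.3  0.5 -2.6] mom [0.   0.33 0.05] w 19.67603526084236
[-0.29  0.35  2.06 -0.    0.73 -1.85]
```

Call:
{"name": "servo_tool", "arguments": {"plan": [[[1,0,-0.079,0,0,0,0.3],[1,0.002,-0.079,0,0,0,0.3],[1,0.004,-0.079,0,0,0,0.3],[1,0,0,0,0,0,0],[1,0,0,0,0,0,0]]]}}

```text
t: 36.38
ee_pos: [443.4, -128.1, 200.4]
orientation: [-0.11, 3.14, -0.003]
ft_force: [0.3, 0.9, -3.0]
width: 20.1
grasp_force: 30.0
```

```bash
python3 st.py
```

```text
tcp [ 443.4 -128.1  200.4] grasp [ 443.4 -128.2  139.4] tz [ 0.    -0.002 -1.   ] tx yaw -176.0 ft [ 0.3  0.9 -3. ] mom [0.05 0.26 0.04] w 20.1037110016172
[-0.31  0.35  2.06 -0.    0.74 -1.94]
```

Call:
{"name": "servo_tool", "arguments": {"plan": [[[1,0.005,-0.062,0,0,0,0.24],[1,0,0,-0.03,0,0,0],[1,0,0,-0.03,0,0,0],[1,0,0,-0.03,0,0,0],[1,0,0,0,0,0,0]]]}}

```text
t: 36.8
ee_pos: [443.9, -130.6, 196.9]
orientation: [-0.144, 3.137, -0.004]
ft_force: [-0.8, -0.0, 0.2]
width: 20.0
grasp_force: 30.0
```

Call:
{"name": "servo_tool", "arguments": {"plan": [[[1,0,0,-0.03,0,0,0],[1,0,0,-0.02,0,0,0],[1,0,0,0,0,0,0],[1,0,0,0,0,0,0]]]}}

```text
t: 37.13
ee_pos: [444.0, -130.7, 195.0]
orientation: [-0.145, 3.137, -0.003]
ft_force: [0.0, 1.1, 1.8]
width: 19.9
grasp_force: 30.0
```

```bash
python3 st.py
```

```text
tcp [ 444.  -130.7  195. ] grasp [ 444.1 -130.9  134. ] tz [ 0.001 -0.002 -1.   ] tx yaw -174.7 ft [0.  1.1 1.8] mom [ 0.35 -0.4   0.1 ] w 19.897738146265493
[-0.31  0.36  2.06 -0.    0.72 -1.97]
```

Call:
{"name": "servo_tool", "arguments": {"plan": [[[0.6,0,0,0,0,0,0],[0.2,0,0,0,0,0,0],[-0.3,0,0,0,0,0,0],[-1,0,0,0,0,0,0],[-1,0,0,0,0,0,0]]]}}

```text
t: 37.55
ee_pos: [443.4, -130.7, 194.8]
orientation: [0.145, -3.138, 0.003]
ft_force: [0.6, -1.1, 0.5]
width: 43.0
grasp_force: 0.0
```

Call:
{"name": "servo_tool", "arguments": {"plan": [[[-1,0,0,0,0,0,0],[-1,0,0,0,0,0,0],[-1,0,0,0,0,0,0],[-1,0,0,0.5,0,0,0],[-1,0,0,0.9,0,0,0]]]}}

```text
t: 37.97
ee_pos: [441.6, -130.1, 248.6]
orientation: [0.145, -3.131, -0.001]
ft_force: [0.2, -0.5, 0.7]
width: 76.4
grasp_force: 0.0
```

Call:
{"name": "servo_tool", "arguments": {"plan": [[[-1,0,0,0.8,0,0,0],[-1,0,0,0,0,0,0],[-1,0,0,0,0,0,0],[-1,0,0,0,0,0,0],[-1,0,0,0,0,0,0]]]}}

```text
t: 38.38
ee_pos: [442.9, -130.5, 281.6]
orientation: [0.145, -3.136, 0.002]
ft_force: [-0.6, -0.3, 0.2]
width: 87.8
grasp_force: 0.0
```

Call:
{"name": "servo_tool", "arguments": {"plan": [[[-1,0,0,0,0,0,0],[-1,0,0,0,0,0,0],[-1,0,0,0,0,0,0],[-1,0,0,0,0,0,0],[-1,0,0,0,0,0,0]]]}}

```text
t: 38.8
ee_pos: [443.6, -130.7, 282.6]
orientation: [0.145, -3.138, 0.003]
ft_force: [0.4, -0.5, 0.4]
width: 87.9
grasp_force: 0.0
```

```bash
python3 st.py; python3 - <<'E'
from h import *
c,im=snap('wrist','w12.png'); g=cv2.cvtColor(im,cv2.COLOR_BGR2GRAY)
f=np.radians(185.2); d=np.array([np.cos(f),np.sin(f)])
for k in (90,110,130,150):
    p=np.array([563.5,-120.8])+k*d; u,v=proj(c,(*p,140)); r,a=int(round(v)),int(round(u))
    x=np.where(g[r,a-45:a+45]<70)[0]+a-45
    if len(x): q=(plane(c,x.min()-.5,r,140)+plane(c,x.max()+.5,r,140))/2; print(k,r,a,x.min(),x.max(),q.round(1),'exp',p.round(1))
s,im=snap('side','s12.png'); u,v=proj(s,(530,-121,135)).astype(int)
cv2.imwrite('pics/p12.png',cv2.resize(im[v-50:v+50,u-65:u+65],(780,600),interpolation=cv2.INTER_CUBIC)); print(u,v)
h=np.array([563.5,-120.8])
for lz in (153.5,158.5):
    q=np.array([proj(s,(h[0]+35*np.cos(a),h[1]+35*np.sin(a),lz-43.5)) for a in np.linspace(0,6.28,200)]); e=proj(s,(*(h+165*d),lz-21.5)); print(lz,'foot',q.max(0),'hend',e, 'crop',(e-[u-65,v-50])*6,(q.max(0)-[u-65,v-50])*6)
E
```

```text
tcp [ 443.6 -130.7  282.6] grasp [ 443.6 -130.8  221.6] tz [-0.    -0.002 -1.   ] tx yaw -174.7 ft [ 0.4 -0.5  0.4] mom [ 0.07  0.01 -0.  ] w 87.896374764797
[-0.31  0.21  2.   -0.    0.93 -1.97]
90 292 317 305 332 [ 474.  -127.7  140. ] exp [ 473.9 -129. ]
110 266 317 305 332 [ 453.7 -129.6  140. ] exp [ 454.  -130.8]
130 239 317 305 359 [ 432.7 -122.   140. ] exp [ 434.  -132.6]
150 211 317 304 332 [ 413.7 -133.6  140. ] exp [ 414.1 -134.4]
355 280
153.5 foot [378.25267775 292.45591513] hend [315.17015609 302.50311515] crop [151.02093657 435.01869091] [529.51606652 374.73549076]
158.5 foot [378.35270996 290.99531556] hend [315.14283352 300.99421458] crop [150.85700109 425.96528747] [530.11625976 365.97189337]
```

View pics/p12.png

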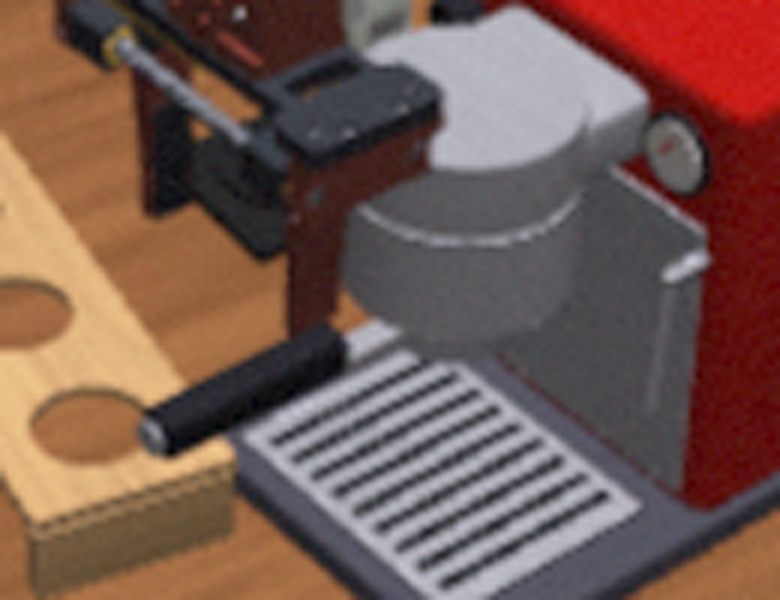

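The portafilter is locked: the handle end at (152,435) matches the predicted locked position (151,435), and the yaw is 5.6°. Next is the button: I'll go above it with the fingers shut and look.

Call:
{"name": "servo_tool", "arguments": {"plan": [[[-1,-0.1,0,0.9,0,0,0],[1,0,0,1,0,0,0],[1,0,0,1,0,0,0],[1,0.3,0.1,0.9,0,0,0],[1,0.9,0.27,0.2,0,0,0]]]}}

```text
t: 39.32
ee_pos: [487.1, -116.9, 449.9]
orientation: [-0.142, 3.13, -0.009]
ft_force: [2.0, -0.5, 1.2]
width: 64.7
grasp_force: 0.0
```

Call:
{"name": "servo_tool", "arguments": {"plan": [[[1,0.93,0.27,0,0,0,0],[1,0.93,0.27,0,0,0,0],[1,0.93,0.27,0,0,0,0],[1,0.93,0.27,0,0,0,0],[1,0.9,0.25,0,0,0,0]]]}}

```text
t: 39.73
ee_pos: [674.2, -61.8, 442.6]
orientation: [-0.146, 3.138, -0.003]
ft_force: [-0.3, -0.0, -0.4]
width: 31.6
grasp_force: 0.0
```

Call:
{"name": "servo_tool", "arguments": {"plan": [[[1,0,0,0,0,0,0],[1,0,0,0,0,0,0],[1,0,0,0,0,0,0],[1,0,0,0,0,0,0],[1,0,0,0,0,0,0]]]}}

```text
t: 40.15
ee_pos: [671.4, -63.2, 443.5]
orientation: [-0.144, 3.138, -0.003]
ft_force: [0.8, 0.0, 1.8]
width: 0.8
grasp_force: 0.0
```

```bash
python3 st.py; python3 - <<'E'
from h import *
c,im=snap('wrist','w13.png'); hsv=cv2.cvtColor(im,cv2.COLOR_BGR2HSV); print(proj(c,(671,-65,270)))
m=(hsv[...,1]<40)&(hsv[...,2]>170); u,v=proj(c,(671,-65,270)).astype(int); k=np.zeros_like(m); k[max(0,v-60):v+60,u-60:u+60]=m[max(0,v-60):v+60,u-60:u+60]
for s,b in blobs(k,60):
    p=np.argwhere(b)[:,::-1].astype(np.float32); ce=(p.min(0)+p.max(0))/2; print(s,ce,plane(c,*ce,270).round(1))
E
```

```text
tcp [671.4 -63.2 443.5] grasp [671.5 -63.3 382.5] tz [ 0.001 -0.002 -1.   ] tx yaw -174.7 ft [0.8 0.  1.8] mom [ 0.07 -0.01 -0.01] w 0.758052248966422
[-0.11  0.38  1.36 -0.    1.39 -1.77]
[316.21321957 239.55218052]
[ 297  222   40   39 1184] [316.5 241. ] [672.2 -64.7 270. ]
[373 250   3  49 119] [374. 274.] [696.  -14.9 270. ]
```

Call:
{"name": "servo_tool", "arguments": {"plan": [[[1,0.02,-0.04,-0.7,0,0,0],[1,0,0,-0.7,0,0,0],[1,0,0,-0.5,0,0,0],[1,0,0,-0.2,0,0,0],[1,0,0,0,0,0,0]]]}}

```text
t: 40.62
ee_pos: [672.0, -64.6, 357.5]
orientation: [0.145, -3.135, 0.003]
ft_force: [-1.9, 0.3, 1.6]
width: 0.5
grasp_force: 0.8
```

Call:
{"name": "servo_tool", "arguments": {"plan": [[[1,0,0,0,0,0,0],[1,0,0,0,0,0,0],[1,0,0,0,0,0,0],[1,0,0,0,0,0,0]]]}}

```text
t: 40.95
ee_pos: [673.7, -64.4, 360.3]
orientation: [-0.145, 3.136, -0.004]
ft_force: [0.2, 0.1, 0.1]
width: 0.5
grasp_force: 0.0
```

Call:
{"name": "servo_tool", "arguments": {"plan": [[[1,0,0,-0.1,0,0,0],[1,0,0,-0.05,0,0,0],[1,0,0,0,0,0,0],[1,0,0,0,0,0,0]]]}}

```text
t: 41.28
ee_pos: [673.9, -64.3, 353.5]
orientation: [-0.145, 3.136, -0.004]
ft_force: [2.2, -0.5, 3.6]
width: 0.4
grasp_force: 1.9
```

Call:
{"name": "servo_tool", "arguments": {"plan": [[[1,0,0,-0.05,0,0,0],[1,0,0,0,0,0,0],[1,0,0,0,0,0,0]]]}}

```text
t: 41.53
ee_pos: [673.8, -64.4, 351.5]
orientation: [-0.145, 3.136, -0.004]
ft_force: [3.1, 0.3, 4.4]
width: 0.3
grasp_force: 2.4
```

Call:
{"name": "servo_tool", "arguments": {"plan": [[[1,0,0,-0.05,0,0,0],[1,0,0,0,0,0,0],[1,0,0,0,0,0,0]]]}}

```text
t: 41.78
ee_pos: [673.8, -64.4, 351.2]
orientation: [-0.145, 3.135, -0.004]
ft_force: [-0.4, 0.1, 14.0]
width: 0.6
grasp_force: 6.9
```

Call:
{"name": "servo_tool", "arguments": {"plan": [[[1,0,0,-0.05,0,0,0],[1,0,0,0,0,0,0],[1,0,0,0,0,0,0]]]}}

```text
t: 42.03
ee_pos: [673.8, -64.4, 351.0]
orientation: [-0.145, 3.134, -0.004]
ft_force: [-5.0, 0.9, 22.4]
width: 0.4
grasp_force: 11.5
```

The button bottomed out (the force climbed to 22 N with no further travel). Now the cups.

Call:
{"name": "servo_tool", "arguments": {"plan": [[[1,0,0,0.5,0,0,0],[1,0,0,0.9,0,0,0],[-1,0,0,1,0,0,0],[-1,-0.2,0.4,0.6,0,0,0],[-1,-0.42,0.825,0.2,0,0,0]]]}}

```text
t: 42.45
ee_pos: [649.6, -17.4, 478.6]
orientation: [-0.14, 3.133, -0.006]
ft_force: [-0.1, 1.0, 0.1]
width: 17.1
grasp_force: 0.0
```

Call:
{"name": "servo_tool", "arguments": {"plan": [[[-1,-0.42,0.825,0,0,0,0],[-1,-0.42,0.825,0,0,0,0],[-1,-0.42,0.825,0,0,0,0],[-1,-0.42,0.825,0,0,0,0],[-1,-0.42,0.825,0,0,0,0]]]}}

```text
t: 42.87
ee_pos: [562.7, 150.8, 473.8]
orientation: [0.145, -3.136, 0.004]
ft_force: [0.1, 0.7, -0.0]
width: 50.3
grasp_force: 0.0
```

Call:
{"name": "servo_tool", "arguments": {"plan": [[[-1,-0.42,0.825,0,0,0,0],[-1,-0.42,0.825,0,0,0,0],[-1,-0.42,0.825,0,0,0,0],[-1,-0.42,0.825,0,0,0,0],[-1,-0.42,0.825,-0.3,0,0,0]]]}}

```text
t: 43.28
ee_pos: [479.4, 316.1, 464.0]
orientation: [-0.145, 3.137, -0.002]
ft_force: [0.4, 0.4, 0.2]
width: 83.6
grasp_force: 0.0
```

Call:
{"name": "servo_tool", "arguments": {"plan": [[[-1,-0.2,0.4,-0.8,0,0,0],[-1,0,0,-1,0,0,0],[-1,0,0,-1,0,0,0],[-1,0,0,-0.8,0,0,0],[-1,0,0,-0.2,0,0,0]]]}}

```text
t: 43.7
ee_pos: [469.3, 328.9, 304.6]
orientation: [0.146, -3.129, 0.013]
ft_force: [-1.5, -0.6, -0.5]
width: 87.8
grasp_force: 0.0
```

Call:
{"name": "servo_tool", "arguments": {"plan": [[[-1,0,0,0,0,0,0],[-1,0,0,0,0,0,0],[-1,0,0,0,0,0,0],[-1,0,0,0,0,0,0],[-1,0,0,0,0,0,0]]]}}

```text
t: 44.12
ee_pos: [473.2, 331.0, 312.8]
orientation: [-0.145, 3.135, -0.001]
ft_force: [-1.0, 0.2, -0.0]
width: 87.9
grasp_force: 0.0
```

```bash
cat > lids.py <<'E'
from h import *
import sys
exec(open('st.py').read())
c,im=snap('wrist',sys.argv[1]); hsv=cv2.cvtColor(im,cv2.COLOR_BGR2HSV); g=cv2.medianBlur(cv2.cvtColor(im,cv2.COLOR_BGR2GRAY),3)
ci=cv2.HoughCircles(g,cv2.HOUGH_GRADIENT,1,40,param1=110,param2=22,minRadius=28,maxRadius=52)
if ci is not None:
    for u,v,r in ci[0]:
        if v<300: p=plane(c,u,v,92); rr=np.linalg.norm(plane(c,u+r,v,92)-p); print('circle',u,v,r,'->',p[:2].round(1),rr.round(1),'gray',np.median(g[int(v)-10:int(v)+10,int(u)-10:int(u)+10]),'z50:',plane(c,u,v,50)[:2].round(1))
for a in ((473,332),(564,370)): print('exp',proj(c,(*a,92)).round())
E
python3 lids.py w14.png
```

```text
tcp [473.2 331.  312.8] grasp [473.3 331.  251.8] tz [ 0.003 -0.    -1.   ] tx yaw -174.7 ft [-1.   0.2 -0. ] mom [ 0.04 -0.01  0.01] w 87.87335277136386
[ 0.59  0.34  1.73 -0.    1.07 -1.07]
circle 323.5 230.5 30.6 -> [477.3 336.4] 28.8 gray 109.0 z50: [488.2 338.1]
circle 440.5 55.5 41.4 -> [321.  417.5] 33.9 gray 43.0 z50: [310.1 430.4]
circle 144.5 170.5 28.6 -> [436.9 171.3] 25.7 gray 121.0 z50: [442.2 150. ]
circle 57.5 152.5 30.8 -> [428.3  95.4] 27.3 gray 127.0 z50: [432.3  63.7]
exp [319. 226.]
exp [348. 316.]
```

View pics/w14.png

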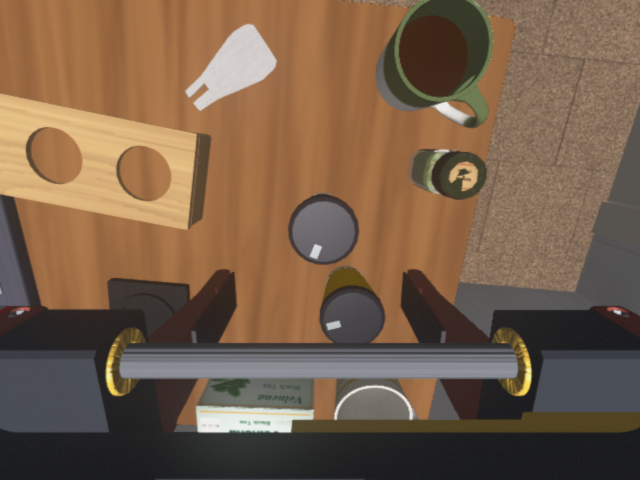

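The green lid is at (323,229), just off centre, and the yellow lid is at (352,315). Holes 1 and 2 are at (144,172) and (55,154). I'll grip the green cup.

Call:
{"name": "servo_tool", "arguments": {"plan": [[[-1,0.095,0.137,-0.5,0,0,0],[-1,0,0,-1,0,0,0],[-1,0,0,-1,0,0,0],[-1,0,0,-1,0,0,0],[-1,0,0,-0.6,0,0,0]]]}}

```text
t: 44.58
ee_pos: [475.3, 335.4, 144.1]
orientation: [0.145, -3.136, 0.005]
ft_force: [-0.4, 0.1, -0.3]
width: 88.0
grasp_force: 0.0
```

Call:
{"name": "servo_tool", "arguments": {"plan": [[[-1,0,0,-0.4,0,0,0],[-1,0,0,-0.22,0,0,0],[-1,0,0,0,0,0,0],[-1,0,0,0,0,0,0],[-1,0,0,0,0,0,0]]]}}

```text
t: 45.0
ee_pos: [477.1, 336.7, 123.6]
orientation: [-0.145, 3.136, -0.001]
ft_force: [-0.4, -0.3, -0.4]
width: 87.8
grasp_force: 0.0
```

Call:
{"name": "servo_tool", "arguments": {"plan": [[[0,0,0,0,0,0,0],[1,0,0,0,0,0,0],[1,0,0,0,0,0,0],[1,0,0,0,0,0,0],[1,0,0,0,0,0,0]]]}}

```text
t: 45.42
ee_pos: [476.7, 336.4, 122.8]
orientation: [-0.145, 3.137, -0.002]
ft_force: [0.1, -1.0, 4.2]
width: 67.2
grasp_force: 30.0
```

Call:
{"name": "servo_tool", "arguments": {"plan": [[[1,0,0,0,0,0,0],[1,0,0,0,0,0,0],[1,0,0,0,0,0,0]]]}}

```text
t: 45.67
ee_pos: [476.7, 336.4, 122.8]
orientation: [-0.145, 3.137, -0.002]
ft_force: [0.3, -1.5, 7.1]
width: 66.9
grasp_force: 30.0
```

Call:
{"name": "servo_tool", "arguments": {"plan": [[[1,0,0,0.2,0,0,0],[1,0,0,0.5,0,0,0],[1,0,0,0.9,0,0,0],[1,0,0,1,0,0,0],[1,0,0,1,0,0,0]]]}}

```text
t: 46.08
ee_pos: [475.5, 335.7, 267.2]
orientation: [0.145, -3.137, 0.005]
ft_force: [0.6, 0.0, -0.3]
width: 67.0
grasp_force: 30.0
```

Call:
{"name": "servo_tool", "arguments": {"plan": [[[1,-0.1,-0.6,0.6,0,0,0],[1,-0.16,-0.9,0,0,0,0],[1,-0.16,-0.9,0,0,0,0],[1,-0.16,-0.9,0,0,0,0],[1,-0.16,-0.9,0,0,0,0]]]}}

```text
t: 46.5
ee_pos: [445.7, 166.7, 290.5]
orientation: [-0.147, 3.138, -0.003]
ft_force: [-0.3, -0.0, -1.0]
width: 67.1
grasp_force: 30.0
```

Call:
{"name": "servo_tool", "arguments": {"plan": [[[1,-0.08,-0.45,0,0,0,0],[1,0,0,0,0,0,0],[1,0,0,0,0,0,0],[1,0,0,0,0,0,0],[1,0,0,0,0,0,0]]]}}

```text
t: 46.92
ee_pos: [443.8, 151.1, 290.2]
orientation: [-0.147, 3.137, -0.003]
ft_force: [0.8, 0.8, -0.8]
width: 66.8
grasp_force: 30.0
```

Call:
{"name": "servo_tool", "arguments": {"plan": [[[1,0,0,0,0,0,0],[1,0,0,0,0,0,0],[1,0,0,0,0,0,0]]]}}

```text
t: 47.17
ee_pos: [443.5, 150.8, 289.9]
orientation: [-0.147, 3.138, -0.003]
ft_force: [-0.8, -1.1, -0.8]
width: 67.1
grasp_force: 30.0
```

```bash
cat > hole.py <<'E'
# fit a hole's rim (r=28 mm at z=50) from bright-wood to dark edge points around the expected centre, and the held lid
from h import *
import sys
from scipy.optimize import least_squares
exec(open('st.py').read())
e=st['ee_pos']; c,im=snap('wrist',sys.argv[1]); s=im.astype(float)[...,1]; s=cv2.GaussianBlur(s,(3,3),0)
C=np.array([float(sys.argv[2]),float(sys.argv[3])]); P=[]
for a in np.radians(np.arange(0,360,6)):
    d=np.array([np.cos(a),np.sin(a)]); rr=np.arange(20,37,.5); uv=np.array([proj(c,(*(C+r*d),50)) for r in rr])
    if uv[:,1].max()>235 or uv.min()<2 or uv[:,0].max()>637: continue
    v=cv2.remap(s.astype(np.float32),uv[:,:1].astype(np.float32),uv[:,1:].astype(np.float32),1).ravel(); g=np.gradient(v)
    if g.max()>6: P.append(C+rr[g.argmax()]*d)
P=np.array(P); f=least_squares(lambda x:np.hypot(*(P-x).T)-28,C,loss='soft_l1'); print('n',len(P),'hole',f.x.round(1),'rms',np.sqrt((f.fun**2).mean()).round(2))
E
python3 hole.py w15.png 444 150
```

```text
tcp [443.5 150.8 289.9] grasp [443.5 150.6 228.9] tz [ 0.    -0.002 -1.   ] tx yaw -174.6 ft [-0.8 -1.1 -0.8] mom [0.06 0.02 0.01] w 67.10832016193025
[ 0.3   0.21  1.98 -0.    0.95 -1.36]
n 37 hole [445.4 148.3] rms 0.25
```

Call:
{"name": "servo_tool", "arguments": {"plan": [[[1,0.055,-0.062,-0.5,0,0,0],[1,0,0,-0.9,0,0,0],[1,0,0,-0.8,0,0,0],[1,0,0,-0.6,0,0,0],[1,0,0,-0.4,0,0,0]]]}}

```text
t: 47.63
ee_pos: [444.7, 147.6, 159.8]
orientation: [0.146, -3.136, 0.004]
ft_force: [-0.8, -0.6, -1.2]
width: 67.0
grasp_force: 30.0
```

Call:
{"name": "servo_tool", "arguments": {"plan": [[[1,0,0,-0.2,0,0,0],[1,0,0,-0.1,0,0,0],[1,0,0,0,0,0,0],[1,0,0,0,0,0,0],[1,0,0,0,0,0,0]]]}}

```text
t: 48.05
ee_pos: [446.2, 147.9, 151.1]
orientation: [-0.145, 3.136, -0.003]
ft_force: [-1.3, 0.1, -0.9]
width: 67.1
grasp_force: 30.0
```

```bash
python3 st.py
```

```text
tcp [446.2 147.9 151.1] grasp [446.3 147.8  90.1] tz [ 0.002 -0.002 -1.   ] tx yaw -174.7 ft [-1.3  0.1 -0.9] mom [ 0.1   0.08 -0.02] w 67.13349099055122
[ 0.3   0.45  2.06 -0.    0.63 -1.36]
```

Call:
{"name": "servo_tool", "arguments": {"plan": [[[1,0,0,-0.08,0,0,0],[1,0,0,-0.08,0,0,0],[1,0,0,-0.06,0,0,0],[1,0,0,0,0,0,0],[1,0,0,0,0,0,0]]]}}

```text
t: 48.47
ee_pos: [445.5, 147.7, 141.1]
orientation: [0.145, -3.138, 0.003]
ft_force: [-0.6, 1.7, -1.1]
width: 67.3
grasp_force: 30.0
```

Call:
{"name": "servo_tool", "arguments": {"plan": [[[1,0,0,-0.03,0,0,0],[1,0,0,0,0,0,0],[1,0,0,0,0,0,0]]]}}

```text
t: 48.72
ee_pos: [445.6, 147.7, 140.0]
orientation: [-0.145, 3.138, -0.003]
ft_force: [-1.2, 2.3, -1.3]
width: 67.1
grasp_force: 30.0
```

```bash
python3 st.py
```

```text
tcp [445.6 147.7 140. ] grasp [445.6 147.6  79. ] tz [ 0.    -0.002 -1.   ] tx yaw -174.7 ft [-1.2  2.3 -1.3] mom [0.52 0.3  0.05] w 67.06519834466872
[ 0.3   0.48  2.06 -0.    0.6  -1.36]
```

Call:
{"name": "servo_tool", "arguments": {"plan": [[[1,-0.01,0.02,-0.015,0,0,0],[1,0,0,0,0,0,0],[1,0,0,0,0,0,0]]]}}

```text
t: 48.97
ee_pos: [445.2, 148.4, 139.4]
orientation: [-0.146, 3.138, -0.004]
ft_force: [0.2, -0.7, -0.3]
width: 67.2
grasp_force: 30.0
```

Call:
{"name": "servo_tool", "arguments": {"plan": [[[0.15,0,0,0,0,0,0],[0,0,0,0,0,0,0],[-0.8,0,0,0,0,0,0],[-1,0,0,0,0,0,0],[-1,0,0,0,0,0,0]]]}}

```text
t: 49.38
ee_pos: [445.6, 148.6, 139.6]
orientation: [-0.145, 3.137, -0.003]
ft_force: [-0.1, 1.0, -0.7]
width: 83.7
grasp_force: 0.0
```

Call:
{"name": "servo_tool", "arguments": {"plan": [[[-1,0,0,0,0,0,0],[-1,0,0,0.3,0,0,0],[-1,0,0,0.7,0,0,0],[-1,0,0,1,0,0,0],[-1,0,0,1,0,0,0]]]}}

```text
t: 49.8
ee_pos: [444.5, 148.2, 260.1]
orientation: [0.145, -3.136, 0.004]
ft_force: [1.0, 0.6, 0.1]
width: 88.0
grasp_force: 0.0
```

Call:
{"name": "servo_tool", "arguments": {"plan": [[[-1,0,0,0.9,0,0,0],[-1,0.42,0.78,0.1,0,0,0],[-1,0.42,0.78,0.1,0,0,0],[-1,0.42,0.78,0.1,0,0,0],[-1,0.42,0.78,0.1,0,0,0]]]}}

```text
t: 50.22
ee_pos: [513.1, 274.6, 312.4]
orientation: [-0.145, 3.137, -0.002]
ft_force: [2.0, 0.1, 0.2]
width: 87.7
grasp_force: 0.0
```

Call:
{"name": "servo_tool", "arguments": {"plan": [[[-1,0.42,0.78,0,0,0,0],[-1,0.42,0.78,0,0,0,0],[-1,0.42,0.78,0,0,0,0],[-1,0,0,0,0,0,0],[-1,0,0,0,0,0,0]]]}}

```text
t: 50.63
ee_pos: [562.9, 368.1, 310.6]
orientation: [0.148, -3.138, 0.004]
ft_force: [-0.1, 0.1, -1.3]
width: 88.0
grasp_force: 0.0
```

Call:
{"name": "servo_tool", "arguments": {"plan": [[[-1,0,0,0,0,0,0],[-1,0,0,0,0,0,0],[-1,0,0,0,0,0,0],[-1,0,0,0,0,0,0],[-1,0,0,0,0,0,0]]]}}

```text
t: 51.05
ee_pos: [562.8, 366.2, 311.9]
orientation: [-0.144, 3.138, -0.003]
ft_force: [0.3, 0.1, 0.2]
width: 87.9
grasp_force: 0.0
```

```bash
python3 lids.py w16.png; python3 - <<'E'
from h import *
im=cv2.imread('pics/w16.png'); c=cam('wrist'); g=cv2.cvtColor(im,cv2.COLOR_BGR2GRAY)
b=[x for x in blobs((g<75)&(np.arange(480)[:,None]<300),1500)]
for s,m in b:
    print(s, plane(c,s[0]+s[2]/2-.5,s[1]+s[3]/2-.5,92)[:2].round(1))
E
```

```text
tcp [562.8 366.2 311.9] grasp [562.8 366.1 250.9] tz [ 0.001 -0.002 -1.   ] tx yaw -174.7 ft [0.3 0.1 0.2] mom [ 0.04  0.04 -0.04] w 87.9035053953594
[ 0.56  0.48  1.51 -0.    1.15 -1.1 ]
circle 326.5 229.5 34.9 -> [565. 374.] 32.7 gray 110.0 z50: [575.6 375.9]
circle 436.5 54.5 32.2 -> [409.9 448.9] 26.3 gray 126.5 z50: [398.9 461.2]
exp [289. 122.]
exp [322. 228.]
[  17   17  114   93 7514] [443.5 152.5]
[ 411   29   58   61 1835] [413. 452.]
[  71  206   91   86 6715] [602.3 175.9]
```

Call:
{"name": "servo_tool", "arguments": {"plan": [[[-1,0.055,0.18,-0.5,0,0,0],[-1,0,0,-1,0,0,0],[-1,0,0,-1,0,0,0],[-1,0,0,-1,0,0,0],[-1,0,0,-0.6,0,0,0]]]}}

```text
t: 51.52
ee_pos: [563.5, 372.9, 143.6]
orientation: [0.145, -3.135, 0.007]
ft_force: [-0.1, 0.1, -0.8]
width: 87.9
grasp_force: 0.0
```

Call:
{"name": "servo_tool", "arguments": {"plan": [[[-1,0,0,-0.4,0,0,0],[-1,0,0,-0.2,0,0,0],[-1,0,0,0,0,0,0],[-1,0,0,0,0,0,0],[-1,0,0,0,0,0,0]]]}}

```text
t: 51.93
ee_pos: [565.9, 374.5, 125.2]
orientation: [-0.145, 3.136, -0.001]
ft_force: [0.4, -1.0, -0.4]
width: 88.1
grasp_force: 0.0
```

Call:
{"name": "servo_tool", "arguments": {"plan": [[[0,0,0,0,0,0,0],[1,0,0,0,0,0,0],[1,0,0,0,0,0,0],[1,0,0,0,0,0,0],[1,0,0,0,0,0,0]]]}}

```text
t: 52.35
ee_pos: [565.4, 374.3, 124.4]
orientation: [-0.145, 3.137, -0.002]
ft_force: [-0.8, -0.9, 5.2]
width: 66.7
grasp_force: 30.0
```

Call:
{"name": "servo_tool", "arguments": {"plan": [[[1,0,0,0,0,0,0],[1,0,0,0,0,0,0],[1,0,0,0,0,0,0]]]}}

```text
t: 52.6
ee_pos: [565.4, 374.3, 124.4]
orientation: [-0.145, 3.137, -0.003]
ft_force: [-0.3, -0.4, 5.5]
width: 66.7
grasp_force: 30.0
```

Call:
{"name": "servo_tool", "arguments": {"plan": [[[1,0,0,0.2,0,0,0],[1,0,0,0.5,0,0,0],[1,0,0,0.9,0,0,0],[1,0,0,1,0,0,0],[1,0,0,1,0,0,0]]]}}

```text
t: 53.02
ee_pos: [564.4, 373.6, 268.4]
orientation: [0.145, -3.136, 0.005]
ft_force: [1.1, -0.1, -1.9]
width: 66.6
grasp_force: 30.0
```

Call:
{"name": "servo_tool", "arguments": {"plan": [[[1,-0.18,-0.438,0.5,0,0,-1],[1,-0.18,-0.438,0,0,0,-1],[1,-0.18,-0.438,0,0,0,-1],[1,-0.18,-0.438,0,0,0,-1],[1,-0.18,-0.438,0,0,0,-1]]]}}

```text
t: 53.43
ee_pos: [528.3, 285.6, 287.8]
orientation: [-0.544, -3.094, 0.003]
ft_force: [0.1, -0.1, -0.8]
width: 66.8
grasp_force: 30.0
```

Call:
{"name": "servo_tool", "arguments": {"plan": [[[1,-0.18,-0.438,0,0,0,-1],[1,-0.18,-0.438,0,0,0,-1],[1,-0.18,-0.438,0,0,0,-1],[1,-0.18,-0.438,0,0,0,-1],[1,-0.18,-0.438,0,0,0,-1]]]}}

```text
t: 53.85
ee_pos: [492.3, 198.0, 287.6]
orientation: [-1.2, -2.902, 0.003]
ft_force: [0.3, 0.3, -1.6]
width: 66.8
grasp_force: 30.0
```

Call:
{"name": "servo_tool", "arguments": {"plan": [[[1,-0.18,-0.438,0,0,0,-1],[1,-0.18,-0.438,0,0,0,-1],[1,-0.18,-0.438,0,0,0,-1],[1,-0.18,-0.438,0,0,0,-1],[1,-0.18,-0.438,0,0,0,-1]]]}}

```text
t: 54.27
ee_pos: [456.3, 110.4, 287.6]
orientation: [-1.8, -2.573, 0.003]
ft_force: [-0.5, -0.2, -1.2]
width: 66.3
grasp_force: 30.0
```

Call:
{"name": "servo_tool", "arguments": {"plan": [[[1,-0.18,-0.438,0,0,0,-1],[1,-0.18,-0.438,0,0,0,-1],[1,-0.18,-0.438,0,0,0,-1],[1,0,0,0,0,0,0],[1,0,0,0,0,0,0]]]}}

```text
t: 54.68
ee_pos: [435.2, 58.3, 287.8]
orientation: [-2.115, -2.321, 0.002]
ft_force: [-0.2, 0.2, -1.0]
width: 67.0
grasp_force: 30.0
```

Call:
{"name": "servo_tool", "arguments": {"plan": [[[1,0,0,0,0,0,0],[1,0,0,0,0,0,0],[1,0,0,0,0,0,0],[1,0,0,0,0,0,0]]]}}

```text
t: 55.02
ee_pos: [435.7, 59.3, 287.4]
orientation: [-2.114, -2.322, 0.002]
ft_force: [-0.2, 0.3, -0.8]
width: 66.7
grasp_force: 30.0
```

```bash
python3 hole.py w17.png 436 59
```

```text
tcp [435.7  59.3 287.4] grasp [435.6  59.3 226.4] tz [-0.002 -0.    -1.   ] tx yaw 95.4 ft [-0.2  0.3 -0.8] mom [-0.03  0.08 -0.02] w 66.71514198155266
[ 0.11  0.17  2.04 -0.    0.94  0.01]
n 37 hole [436.1  58.9] rms 0.21
```

Call:
{"name": "servo_tool", "arguments": {"plan": [[[1,0.01,-0.01,-0.5,0,0,0],[1,0,0,-0.9,0,0,0],[1,0,0,-0.8,0,0,0],[1,0,0,-0.6,0,0,0],[1,0,0,-0.3,0,0,0]]]}}

```text
t: 55.48
ee_pos: [434.7, 58.5, 160.8]
orientation: [-2.113, -2.32, 0.007]
ft_force: [0.1, 0.7, 0.3]
width: 66.8
grasp_force: 30.0
```

Call:
{"name": "servo_tool", "arguments": {"plan": [[[1,0,0,-0.2,0,0,0],[1,0,0,-0.1,0,0,0],[1,0,0,0,0,0,0],[1,0,0,0,0,0,0],[1,0,0,0,0,0,0]]]}}

```text
t: 55.9
ee_pos: [436.3, 58.4, 152.2]
orientation: [-2.116, -2.322, 0.001]
ft_force: [-0.8, 0.9, -1.8]
width: 66.7
grasp_force: 30.0
```

Call:
{"name": "servo_tool", "arguments": {"plan": [[[1,0,0,-0.08,0,0,0],[1,0,0,-0.08,0,0,0],[1,0,0,-0.04,0,0,0],[1,0,0,0,0,0,0],[1,0,0,0,0,0,0]]]}}

```text
t: 56.32
ee_pos: [436.1, 58.3, 143.5]
orientation: [-2.116, -2.321, 0.002]
ft_force: [1.6, 2.2, -1.2]
width: 66.5
grasp_force: 30.0
```

```bash
python3 st.py
```

```text
tcp [436.1  58.3 143.5] grasp [436.   58.3  82.5] tz [-0.001 -0.    -1.   ] tx yaw 95.3 ft [ 1.6  2.2 -1.2] mom [ 0.32 -0.13  0.07] w 66.51325367999168
[ 0.11  0.44  2.12 -0.    0.58  0.01]
```

Slight side contact; I'll shift with the force, lower a little more and release.

Call:
{"name": "servo_tool", "arguments": {"plan": [[[1,0.02,0.03,-0.03,0,0,0],[1,0,0,-0.02,0,0,0],[1,0,0,0,0,0,0],[1,0,0,0,0,0,0]]]}}

```text
t: 56.65
ee_pos: [436.5, 59.5, 141.4]
orientation: [-2.115, -2.321, 0.003]
ft_force: [-0.7, 0.7, -1.6]
width: 66.7
grasp_force: 30.0
```

Call:
{"name": "servo_tool", "arguments": {"plan": [[[0.15,0,0,0,0,0,0],[0,0,0,0,0,0,0],[-0.8,0,0,0,0,0,0],[-1,0,0,0,0,0,0],[-1,0,0,0,0,0,0]]]}}

```text
t: 57.07
ee_pos: [436.8, 59.4, 141.6]
orientation: [-2.116, -2.321, 0.002]
ft_force: [0.1, -0.5, -0.2]
width: 83.3
grasp_force: 0.0
```

Call:
{"name": "servo_tool", "arguments": {"plan": [[[-1,0,0,0,0,0,0],[-1,0,0,0.3,0,0,0],[-1,0,0,0.7,0,0,0],[-1,0,0,1,0,0,0],[-1,0,0,1,0,0,0]]]}}

```text
t: 57.48
ee_pos: [435.7, 59.4, 262.2]
orientation: [-2.114, -2.32, 0.006]
ft_force: [0.4, 0.4, -0.1]
width: 87.8
grasp_force: 0.0
```

Call:
{"name": "servo_tool", "arguments": {"plan": [[[-1,0,0,1,0,0,0],[-1,-0.2,0.5,0.8,0,0,0],[-1,-0.2,0.8,0.5,0,0,0],[-1,-0.2,0.9,0.3,0,0,0],[-1,-0.2,0.9,0.3,0,0,0]]]}}

```text
t: 57.9
ee_pos: [404.3, 184.5, 379.3]
orientation: [-2.118, -2.32, -0.001]
ft_force: [0.8, -0.4, -1.1]
width: 87.4
grasp_force: 0.0
```

Call:
{"name": "servo_tool", "arguments": {"plan": [[[-1,0,0.9,0.3,0,0,0],[-1,0,0.9,0.3,0,0,0],[-1,0,0.9,0.3,0,0,0],[-1,0,0,0,0,0,0],[-1,0,0,0,0,0,0]]]}}

```text
t: 58.32
ee_pos: [404.4, 293.0, 413.8]
orientation: [-2.112, -2.324, 0.002]
ft_force: [-1.0, 0.6, -0.4]
width: 87.9
grasp_force: 0.0
```

```bash
python3 st.py; python3 - <<'E'
from h import *
c,im=snap('side','s18.png'); cv2.imwrite('pics/p18.png',cv2.resize(im[190:390,180:446],(798,600),interpolation=cv2.INTER_CUBIC))
for p in ((445.4,148.3),(436,59)): print((proj(c,(*p,108))-[180,190])*3, (proj(c,(*p,50))-[180,190])*3)
E
```

```text
tcp [404.4 293.  413.8] grasp [404.3 292.9 352.8] tz [-0.001 -0.    -1.   ] tx yaw 95.5 ft [-1.   0.6 -0.4] mom [-0.1   0.1   0.02] w 87.85097733484542
[0.6  0.12 1.78 0.   1.25 0.51]
[297.19596401 175.12159055] [300.22323143 222.3708599 ]
[332.86550823 225.52828347] [335.25430798 273.68741038]
```

View pics/p18.png

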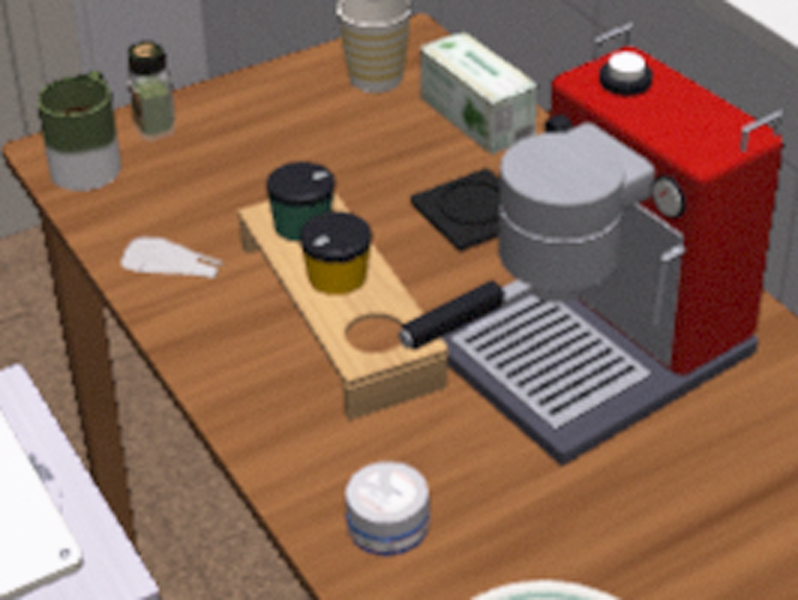

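The green lid (302,178) and yellow lid (336,232) stand upright in holes 1 and 2. The portafilter is locked with its handle to the front, and the arm is clear.

```bash
python3 -c "
from workcell import close_job
print(close_job())"
```

```text
the job is handed in; nothing more can be done
None
```

The coffee corner is ready and handed in: the capsule is seated in the bowl, the portafilter is locked with its handle to the front, the start button was pressed to its stop, and the green and yellow cups stand in holes 1 and 2 (no blue cup was there).

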